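# Set up the thread winder: load spools, start and tighten the clamp cap, close the guard

### The arm

A 6-joint arm with a two-finger parallel gripper is mounted at the origin on the work surface. World frame = base frame: x ahead of the robot, y to its left, z up, the work surface at z = 0. Lengths are in mm, angles in rad, forces in N, time in s.
With the tool pointing down it reaches from about 350 to 775 mm from the base axis. Payload 7.3 kg.
Tool frame: the origin (TCP) lies at the very end of the fingers, on their centre line; the grasp point (between the pads) lies bot.grip_point_offset behind it (bot.grip_point_offset is the distance from the TCP to the grasp point, in mm); z points along the fingers, y is the line along which they close (so a half turn about z gives the same grasp; the last joint's range is limited). The gripper opens to 92 mm and grips with 3 to 60 N. Pads are 19 mm wide; open, the fingers measure 130 mm over their backs; the gripper's body (75 mm by 190 mm) begins 47 mm behind the grasp point.
Start: joints at [-1.351, 0.342, 1.524, -0, 1.275, -0.146], TCP at [187.814, -490.276, 226.741] pointing down, gripper open.
Joint ranges: [-2.53, 2.53], [-0.77, 2.02], [0.04, 2.7], [-1, 4.14], [0.28, 2.66], [-3.11, 3.11]. Speed limits (rad/s): [2.57, 2.57, 3.14, 3.14, 3.14, 3.14].

### API

Orientations are given as [roll, pitch, yaw] about the fixed x, y, z axes, in that order (R = Rz(yaw) Ry(pitch) Rx(roll)).
In Python, from plant import bot gives the robot as it stands. The module is installed in compiled form; this text tells all that it offers.
- The arm moves only by the tool carry_out, never from a script. Its argument "plan" is a list of rows, each an object of numbers: "tx", "ty", "tz": the shift along the world's x, y, z in mm; "rx", "ry", "rz": the turn, a rotation vector about the world's x, y, z in rad. A call has 1 to 12 rows; each row shifts and turns the commanded pose from where the row before left it; what a row does not reach is not made up. A row lasts 1/10 s, in which the tool goes at most 50 mm and 8.59 degrees, less where a joint would pass 70% of its speed; a pose out of reach is approached as far as the arm can. A call with a gripper value outside its range is refused whole. "gripper" is the closure, from 0 (fully open) to 1 (shut), set as the call begins (left out, the last holds). The fingers move at their own pace and stop on an object; the grip force is fixed at half the most. Time passes only in rows, so rows that do not move let the fingers close. It gives the time, the measured TCP pose, the force, the opening and the grip force at its end, in the units of the state.
- bot.get_obs(): the state, without advancing time (a new reading comes with each control period).
- bot.capture(name): name is "side" or "top" or "wrist"; returns the picture (480x640x3 uint8, red, green, blue); there is no depth.
- bot.camera_model(name): a dict with "camera_matrix" (3x3 intrinsics, pixels), "dist" ([k1, k2, p1, p2, k3] as OpenCV has them; the pictures are not rectified), "R" (3x3) and "t" (3): a world point X has camera coordinates R X + t. Camera axes: x right, y down, z forward; pixel columns grow to the right and rows downward; lengths in mm; the calibration is good to about 2 mm. A picture is of the moment at which its call begins: read the wrist's pose just before it. camera_model takes no time and is no camera call; for the wrist camera it gives the pose at the moment of the call.
- bot.close_job(): hands the job in; it is judged then, once.
The state is a dict: "time": time; "joint_positions": joint angles; "dq": joint speeds; "tau": joint torques, N m; "tool_pos": TCP position; "tcp_rot": TCP orientation; "contact_force": force on the tool from outside, world axes, zero at the start; "moment": the same for the moment, N m; "grip_width": finger opening in mm; "finger_force": force on a finger pad.
Only numpy, scipy, OpenCV 4.12 (cv2) and the standard library are available. Lean on these libraries where they do the work, as an engineer would, in place of code of your own. Each camera call takes 0.05 s, during which the arm holds its last target. There are 200 camera calls.

### The job

Get the bench thread winder ready to run: slide its clear guard fully open, stand every loose red spool from the table upright in the winder's tray, one to a pocket, and put the black clamp cap on the threaded spindle, turning it backward (counter-clockwise from above) until it drops into the thread and then forward (clockwise) until it is fully home. Then slide the guard fully shut over it all, and leave the steel pattern weights and the mallet where they lie.

Things in the scene. Friction and masses are not known exactly. Their poses are not given: they have to be found in the camera images.
- guard (a joint): clear sliding guard hood of the winder, a box 236 x 206 mm and 104 mm high without underside, on two tracks along the winder's y axis; value in m: 0 = fully shut (over tray and spindle; a steel tongue on its end then sits in the black interlock switch), 0.2 = fully open (parked towards the winder's +y). It slides with about 3 N of friction and stays where it is left. Its shell tops out 134 mm above the table.
- guard_handle (a point): centre of the guard's black grip block, an upright bar standing on the middle of the hood: 90 mm along x, 16 mm thick along y, 34 mm tall; this point is 151 mm above the table, the bar's top 168 mm. Slides along its y axis with the guard (the guard opens to +y). Axes are those of the winder.
- spindle (a point): foot of the fixed upright threaded steel spindle, on its axis at bed level, 30 mm above the table; z up, axes as the winder's (x away from the robot, y along the guard's track). Core 32 mm, thread (lowest 19 mm) 50 mm in diameter. Right-handed coarse thread with three starts 120 deg apart; where they lie differs each time and is not given.
- spindle_tip (a point): top of the same spindle, 56 mm above its foot; the top 8 mm is a blunt cone. A cap set down at random usually rests on top of the thread, cap_grip 90 to 96 mm above the foot. Forward it then jams on a rib; backward (counter-clockwise from above) by up to 90 deg it climbs up to 6 mm, then drops at a start: cap_grip 84 mm above the foot. Further backward it soon meets a stop.
- cap_grip (a point): centre of the grip bar of the loose black clamp cap (150 g) that stands mouth down: ribbed body 72 mm across, 62 mm tall; bar on top 60 mm long along its x, 16 thick along its y, 32 tall. Point is on its axis, 78 mm above its lower rim; z up. Mouth 55 mm wide, three lugs inside, then a 35 mm guide bore, 58 mm deep in all.
- cap_rim (a point): centre of the cap's open lower rim. From the drop, turning forward (clockwise) 70 to 105 deg winds the cap 5 mm down to a dead stop: fully home, this point 1 mm above the spindle's foot. The cap drops and sinks by its own weight only if not held up, so turn it with the fingers loosely astride the bar or follow its height; it stays where it is let go.
- spool0_mid (a point): centre (half-way up, 32 mm above its foot) of a loose red thread spool with white ends, a cylinder 50 mm in diameter and 64 mm tall, 130 g with a weighted foot, standing upright on the table at the start; z is its axis. May be absent.
- spool1_mid (a point): centre (half-way up, 32 mm above its foot) of a loose red thread spool with white ends, a cylinder 50 mm in diameter and 64 mm tall, 130 g with a weighted foot, standing upright on the table at the start; z is its axis. May be absent.
- spool2_mid (a point): centre (half-way up, 32 mm above its foot) of a loose red thread spool with white ends, a cylinder 50 mm in diameter and 64 mm tall, 130 g with a weighted foot, standing upright on the table at the start; z is its axis. May be absent.
- pocket0 (a point): centre of the floor of the pocket at the -y end of the winder's fixed tray, 30 mm above the table; pockets are 60 x 60 mm, 64 mm apart along y, with aluminium rims 12 mm high. Axes are those of the winder.
- pocket1 (a point): centre of the floor of the middle pocket of the winder's fixed tray, 30 mm above the table; pockets are 60 x 60 mm, 64 mm apart along y, with aluminium rims 12 mm high. Axes are those of the winder.
- pocket2 (a point): centre of the floor of the pocket at the +y end of the winder's fixed tray, 30 mm above the table; pockets are 60 x 60 mm, 64 mm apart along y, with aluminium rims 12 mm high. Axes are those of the winder.
- weight_l: loose steel pattern weight, 70 mm across, 50 mm tall with a knob; to be left alone; origin under its centre
- weight_r: second such pattern weight, to be left alone
- mallet: loose mallet lying on the table, 240 mm long along its x axis, to be left alone

How it is judged (in metres and radians):
On the way, in this order (a step that is already met when the one before it is completed fails the run):
1. the guard is slid open (value of joint guard above 0.185 m), for 0.2 s.
2. the cap has dropped into the thread of the spindle (horizontal distance between cap_grip and spindle below 0.006 m and angle between cap_grip's own z axis and vertical below 0.12 rad and z of cap_grip in the frame of spindle between 0.073 and 0.087 m), for 0.2 s.
3. the cap is screwed fully home (horizontal distance between cap_grip and spindle below 0.006 m and angle between cap_grip's own z axis and vertical below 0.12 rad and z of cap_grip in the frame of spindle between 0.073 and 0.0808 m), for 0.2 s.
4. the guard is slid shut (value of joint guard below 0.01 m), for 0.2 s.
At the end, for the whole second after the job is handed in: The guard is within 10 mm of fully shut; the cap is on the spindle, upright, within about 2 mm of height of fully home; every spool present stands upright (within 0.15 rad) in a pocket of the tray, on its floor; all at rest (all of step 3 and value of joint guard below 0.01 m and angle between each of spool0_mid, spool1_mid, spool2_mid's own z axis and vertical below 0.15 rad and x of spool0_mid in the frame of pocket1 between -0.012 and 0.012 m and y of spool0_mid in the frame of pocket1 between -0.076 and 0.076 m and z of spool0_mid in the frame of pocket1 between 0.026 and 0.038 m and x of spool1_mid in the frame of pocket1 between -0.012 and 0.012 m and y of spool1_mid in the frame of pocket1 between -0.076 and 0.076 m and z of spool1_mid in the frame of pocket1 between 0.026 and 0.038 m and x of spool2_mid in the frame of pocket1 between -0.012 and 0.012 m and y of spool2_mid in the frame of pocket1 between -0.076 and 0.076 m and z of spool2_mid in the frame of pocket1 between 0.026 and 0.038 m and linear speed of each of spool0, spool1, spool2, cap below 0.02 m/s); the robot touches nothing.
It fails at once if the left pattern weight is shifted by more than 4 cm (distance of weight_l from where it was at the start of the episode above 0.04 m).
It fails at once if the right pattern weight is shifted by more than 4 cm (distance of weight_r from where it was at the start of the episode above 0.04 m).
It fails at once if the mallet is shifted by more than 4 cm (distance of mallet from where it was at the start of the episode above 0.04 m).
Of spool0, spool1, spool2 only 2 to 3 are there at a start; the rules pass over those that are not, and their reading is None.
At some moment in a run one of spool0, spool1, spool2 may be knocked a few centimetres aside while the robot is not near it.
It also fails if it takes over 210 s, if anything falls off the work surface, if the arm or the gripper's body presses on something with over 40 N, if the wrist force passes 120 N, or if a joint passes its speed limit or range.

## Working session

There is one attempt and no reset: what is moved stays moved. The work goes in short steps, Python scripts to look and compute and a tool call to move; the robot and the scene stay as the last step left them, time stands still between calls to the robot, and variables do not carry over. Pictures are saved under pics/ and viewed, at most 14 in all, crops included, and the job is handed in when it is done.

Besides the shell and the picture viewer there is one more tool, called after "Request:" as name([rows], argument=value, ...), one row to a line, values as JSON. carry_out: Moves the arm, as the interface text tells. Its arguments: {"type":"object","properties":{"plan":{"type":"array"},"gripper":{"type":"number"}},"required":["plan"]}

```bash
mkdir -p pics; cat > h.py <<'E'
import numpy as np, cv2
from plant import bot
def save(n,f):
    im=bot.capture(n); cv2.imwrite('pics/'+f,im[:,:,::-1]); return im
def ray(n,uv,z,m=None):
    m=m or bot.camera_model(n); K=np.array(m['camera_matrix']);R=np.array(m['R']);t=np.array(m['t'])
    p=cv2.undistortPoints(np.array([[uv]],float),K,np.array(m['dist'],float))[0,0]
    d=R.T@np.array([p[0],p[1],1]); c=-R.T@t
    return c+d*(z-c[2])/d[2]
def proj(n,X,m=None):
    m=m or bot.camera_model(n)
    return cv2.projectPoints(np.array(X,float).reshape(-1,1,3),cv2.Rodrigues(np.array(m['R'],float))[0],np.array(m['t'],float),np.array(m['camera_matrix']),np.array(m['dist'],float))[0][:,0]
E
python3 - <<'E'
from h import *
print(bot.grip_point_offset, bot.get_obs())
for n in ('top','side'):
    save(n,n+'0.png'); m=bot.camera_model(n); print(n,-np.array(m['R']).T@np.array(m['t']), m['camera_matrix'],m['dist'])
E
```

```text
18.8 {'time': 0.0, 'joint_positions': array([-1.35097053e+00,  3.42702795e-01,  1.52502900e+00, -7.25405561e-07,
        1.27540555e+00, -1.45984756e-01]), 'dq': array([ 5.58053285e-04, -1.08446395e-05, -1.88304411e-03, -9.86824012e-04,
       -5.59134061e-04,  3.51872330e-05]), 'tau': array([-2.00784125e-03, -4.31250823e+01, -2.44222015e+01,  7.15545123e-02,
        5.58232516e-02, -1.10853248e-04]), 'tool_pos': array([ 187.73231069, -489.84236296,  226.0511305 ]), 'tcp_rot': array([-3.14006430e+00, -2.24014377e-04,  3.65810595e-01]), 'contact_force': array([-0.11154461, -0.02130904, -0.17028494]), 'moment': array([ 0.02389248, -0.05452673, -0.00296852]), 'finger_force': 0.0, 'grip_width': 92.24274758512357}
top [ 450.35300572   45.55370556 1265.07747815] [[484.41368843   0.         321.50324983]
 [  0.         484.41368843 233.29051866]
 [  0.           0.           1.        ]] [-0.06295769  0.          0.          0.          0.        ]
side [ 373.48572194 1236.81079665 1144.23008286] [[599.36959925   0.         321.34880696]
 [  0.         599.36959925 231.2939544 ]
 [  0.           0.           1.        ]] [-0.10218982  0.          0.          0.          0.        ]
```

View pics/top0.png

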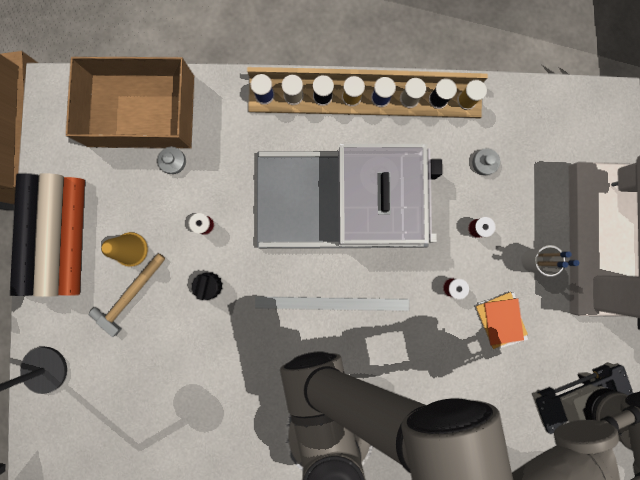

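View pics/side0.png

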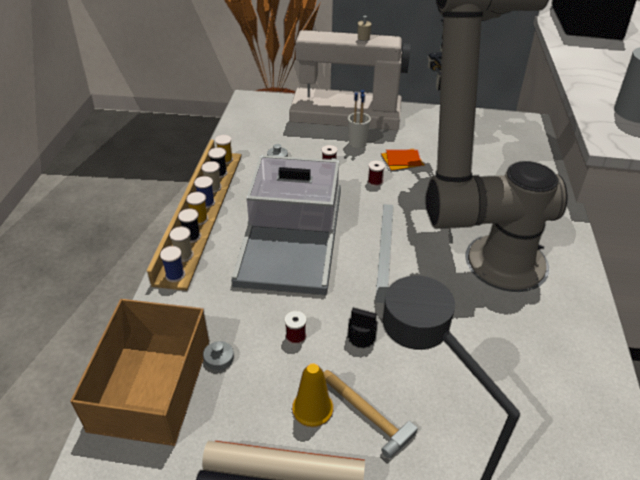

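The top view shows the guard shut with its handle at (385,192). Spool tops are at (200,223), (483,227) and (458,288), the cap is at (206,286), and the weights are at (171,160) and (486,161). Next I refine these with blob centroids.

```bash
python3 - <<'E'
from h import *
im=cv2.imread('pics/top0.png')
hsv=cv2.cvtColor(im,cv2.COLOR_BGR2HSV)
for n,(u,v) in dict(a=(200,223),b=(483,227),c=(458,288)).items():
    s=np.s_[v-16:v+17,u-16:u+17]
    g=im[s].min(2); m=(g>195).astype(np.uint8)
    k,l,st,c=cv2.connectedComponentsWithStats(m)
    i=1+np.argmax(st[1:,4]); hull=cv2.convexHull(np.argwhere(l==i)[:,::-1].astype(np.int32))
    (cx,cy),r=cv2.minEnclosingCircle(hull); print(n,(cx+u-16,cy+v-16),r,ray('top',(cx+u-16,cy+v-16),64).round(1))
for n,(u,v,d,z) in dict(handle=(385,192,28,168),cap=(206,286,20,60)).items():
    s=np.s_[v-d:v+d+1,u-d:u+d+1]; m=(im[s].max(2)<60).astype(np.uint8)
    k,l,st,c=cv2.connectedComponentsWithStats(m); i=1+np.argmax(st[1:,4])
    r=cv2.minAreaRect(np.argwhere(l==i)[:,::-1].astype(np.int32)); print(n,r,np.array(r[0])+[u-d,v-d],ray('top',np.array(r[0])+[u-d,v-d],z).round(1))
for p,z in [((340,146),134),((424,146),134),((429,244),134),((341,243),134),((256,153),30),((255,247),30)]: print(p,ray('top',p,z).round(1))
a=cv2.resize(im[255:315,165:245],(400,300),interpolation=3); b=cv2.resize(im[195:255,165:245],(400,300),interpolation=3)
c=cv2.resize(im[135:255,330:450],(600,600),interpolation=3)[:, :400]
d=cv2.resize(im[140:260,240:450],(800,457)[:2],interpolation=3)
cv2.imwrite('pics/c1.png',np.vstack([np.hstack([a,b]),cv2.resize(im[140:255,245:450],(800,300),interpolation=3)]))
E
```

```text
a (198.05080223083496, 222.5160427093506) 9.962671279907227 [538.3 338.   64. ]
b (485.5, 226.22727298736572) 9.896464347839355 [ 543.5 -381.9   64. ]
c (459.125, 288.5) 9.925603866577148 [ 386.5 -315.3   64. ]
handle ((27.5, 27.5), (39.0, 7.0), 90.0) [384.5 191.5] [ 610.2 -110.6  168. ]
cap ((20.5, 19.5), (27.0, 29.0), 90.0) [206.5 285.5] [382.4 312.9  60. ]
(340, 146) [721.5  -8.6 134. ]
(424, 146) [ 726.6 -208.9  134. ]
(429, 244) [ 493.4 -221.9  134. ]
(341, 243) [491.8 -14.8 134. ]
(256, 153) [723.5 202.9  30. ]
(255, 247) [481.1 198.7  30. ]
```

View pics/c1.png

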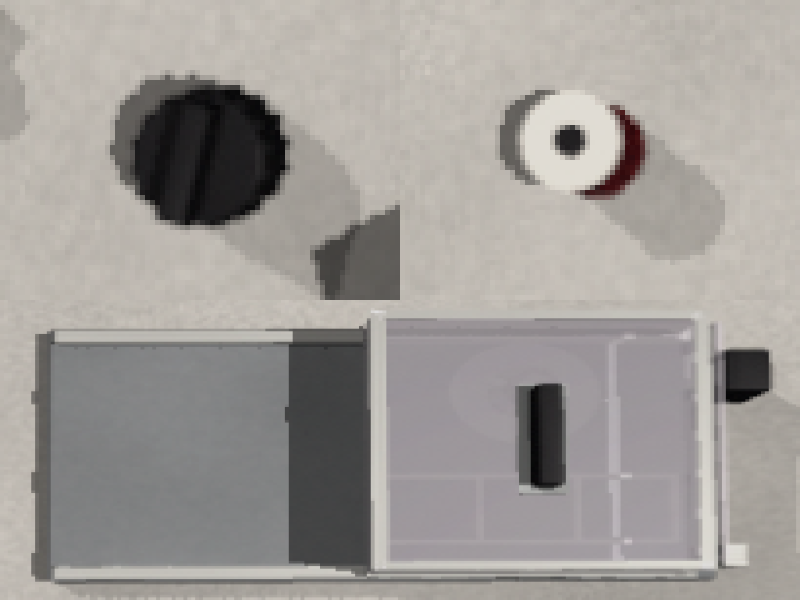

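The close-up shows the cap bar running nearly along x (yaw about -0.24) and the winder almost axis-aligned. The handle is at about (610,-111). I move above it now.

Request:
carry_out([
  {"tx":35,"ty":32,"rz":-0.03},
  {"tx":35,"ty":32,"rz":-0.03},
  {"tx":35,"ty":32,"rz":-0.03},
  {"tx":35,"ty":32,"rz":-0.03},
  {"tx":35,"ty":32,"rz":-0.03},
  {"tx":35,"ty":32,"rz":-0.03},
  {"tx":35,"ty":32,"rz":-0.03},
  {"tx":35,"ty":32,"rz":-0.03},
  {"tx":35,"ty":31,"rz":-0.03},
  {"tx":35,"ty":31,"rz":-0.03},
  {"tx":35,"ty":31,"rz":-0.03},
  {"tx":35,"ty":31,"rz":-0.01},
])

```text
invalid input at $.plan[0]: expected keys tx, ty, tz, rx, ry, rz
```

Request:
carry_out([
  {"tx":0},
  {"tx":0},
])

```text
invalid input at $.plan[0]: expected keys tx, ty, tz, rx, ry, rz
```

```bash
python3 - <<'E'
from h import *
o=bot.get_obs(); print(o['time'],o['tool_pos'],o['tcp_rot'],o['contact_force'])
m=bot.camera_model('wrist'); save('wrist','w1.png'); print(-np.array(m['R']).T@np.array(m['t']),m)
np.savez('w1.npz',**{k:np.array(v) for k,v in m.items()})
E
```

```text
0.1 [ 187.72617153 -489.91794751  226.10104691] [-3.14020987e+00 -2.01032407e-04  3.65795316e-01] [-0.33994684  0.65232113 -0.2158669 ]
[ 261.64438292 -460.72293361  383.70230546] {'camera_matrix': array([[429.94851743,   0.        , 316.44348326],
       [  0.        , 429.94851743, 243.08464708],
       [  0.        ,   0.        ,   1.        ]]), 'dist': array([-0.08850151,  0.        ,  0.        ,  0.        ,  0.        ]), 'R': array([[ 3.58401526e-01, -9.33567222e-01, -7.66516250e-04],
       [-8.92094202e-01, -3.42721582e-01,  2.94465366e-01],
       [-2.75165915e-01, -1.04853032e-01, -9.55661844e-01]]), 't': array([-523.59546144,  -37.47529553,  390.37707267])}
```

View pics/w1.png

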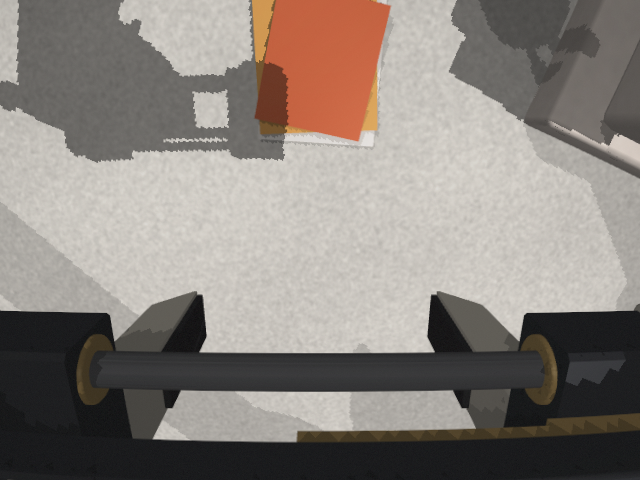

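The move was refused because every row needs all six keys. The wrist view shows the fingers at (200,300) and (435,300), with the camera looking down ahead of them.

Request:
carry_out([
  {"tx":35,"ty":32,"tz":0,"rx":0,"ry":0,"rz":-0.03},
  {"tx":35,"ty":32,"tz":0,"rx":0,"ry":0,"rz":-0.03},
  {"tx":35,"ty":32,"tz":0,"rx":0,"ry":0,"rz":-0.03},
  {"tx":35,"ty":32,"tz":0,"rx":0,"ry":0,"rz":-0.03},
  {"tx":35,"ty":32,"tz":0,"rx":0,"ry":0,"rz":-0.03},
  {"tx":35,"ty":32,"tz":0,"rx":0,"ry":0,"rz":-0.03},
  {"tx":35,"ty":32,"tz":0,"rx":0,"ry":0,"rz":-0.03},
  {"tx":35,"ty":31,"tz":0,"rx":0,"ry":0,"rz":-0.03},
  {"tx":35,"ty":31,"tz":0,"rx":0,"ry":0,"rz":-0.03},
  {"tx":35,"ty":31,"tz":0,"rx":0,"ry":0,"rz":-0.03},
  {"tx":35,"ty":31,"tz":0,"rx":0,"ry":0,"rz":-0.03},
  {"tx":35,"ty":31,"tz":0,"rx":0,"ry":0,"rz":-0.01},
])

```text
time: 1.35
tool_pos: [608.9, -109.7, 226.4]
tcp_rot: [3.142, 0.001, 0.025]
contact_force: [0.4, -0.7, 0.1]
grip_width: 91.5
finger_force: 0.0
```

Request:
carry_out([
  {"tx":0,"ty":0,"tz":0,"rx":0,"ry":0,"rz":0},
  {"tx":0,"ty":0,"tz":0,"rx":0,"ry":0,"rz":0},
  {"tx":0,"ty":0,"tz":0,"rx":0,"ry":0,"rz":0},
])

```text
time: 1.65
tool_pos: [607.1, -111.9, 226.4]
tcp_rot: [3.141, 0.001, 0.025]
contact_force: [-1.0, -0.6, -0.6]
grip_width: 91.6
finger_force: 0.0
```

```bash
python3 - <<'E'
from h import *
m=bot.camera_model('wrist'); im=save('wrist','w2.png')
np.savez('w2.npz',**{k:np.array(v) for k,v in m.items()})
# overlay of the assumed handle top
for y in (0.0,0.03):
  c=np.array([610,-111.]);R=np.array([[np.cos(y),-np.sin(y)],[np.sin(y),np.cos(y)]])
  P=[list(c+R@np.array(q))+[168] for q in [(-45,-8),(45,-8),(45,8),(-45,8)]]
  print(proj('wrist',P,m).round(0).tolist())
E
```

```text
[[328.0, 336.0], [334.0, 176.0], [303.0, 175.0], [300.0, 335.0]]
[[331.0, 335.0], [332.0, 176.0], [300.0, 176.0], [302.0, 335.0]]
```

View pics/w2.png

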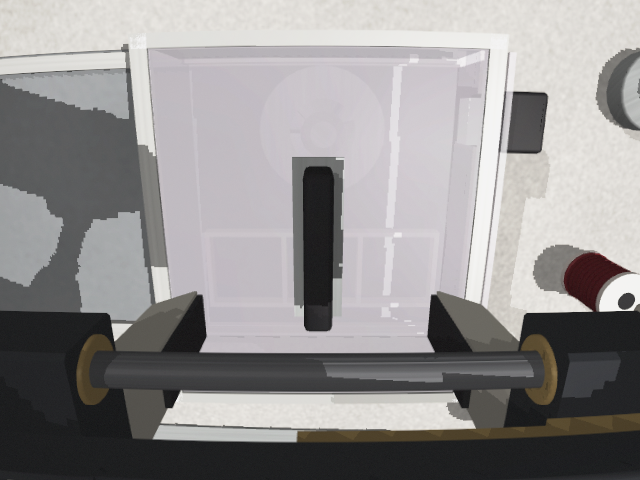

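The handle appears at columns 303–333 and rows 168–331, which matches the prediction. I lower onto it, grip, and slide.

Request:
carry_out([
  {"tx":1,"ty":0,"tz":-21,"rx":0,"ry":0,"rz":0},
  {"tx":1,"ty":0,"tz":-21,"rx":0,"ry":0,"rz":0},
  {"tx":1,"ty":0,"tz":-21,"rx":0,"ry":0,"rz":0},
  {"tx":1,"ty":0,"tz":-20,"rx":0,"ry":0,"rz":0},
  {"tx":0,"ty":0,"tz":0,"rx":0,"ry":0,"rz":0},
  {"tx":0,"ty":0,"tz":0,"rx":0,"ry":0,"rz":0},
])

```text
time: 2.3
tool_pos: [611.5, -112.2, 144.4]
tcp_rot: [3.141, -0.0, 0.024]
contact_force: [0.3, -0.5, -0.1]
grip_width: 92.2
finger_force: 0.0
```

Request:
carry_out([
  {"tx":0,"ty":0,"tz":0,"rx":0,"ry":0,"rz":0},
  {"tx":0,"ty":0,"tz":0,"rx":0,"ry":0,"rz":0},
  {"tx":0,"ty":0,"tz":0,"rx":0,"ry":0,"rz":0},
  {"tx":0,"ty":0,"tz":0,"rx":0,"ry":0,"rz":0},
  {"tx":0,"ty":0,"tz":0,"rx":0,"ry":0,"rz":0},
  {"tx":0,"ty":0,"tz":0,"rx":0,"ry":0,"rz":0},
  {"tx":0,"ty":0,"tz":0,"rx":0,"ry":0,"rz":0},
  {"tx":0,"ty":0,"tz":0,"rx":0,"ry":0,"rz":0},
], gripper=1)

```text
time: 3.1
tool_pos: [611.8, -111.2, 143.7]
tcp_rot: [3.142, 0.0, 0.026]
contact_force: [-0.3, 0.2, -0.3]
grip_width: 32.6
finger_force: 0.0
```

Request:
carry_out([
  {"tx":0,"ty":0,"tz":0,"rx":0,"ry":0,"rz":0},
  {"tx":0,"ty":0,"tz":0,"rx":0,"ry":0,"rz":0},
  {"tx":0,"ty":0,"tz":0,"rx":0,"ry":0,"rz":0},
  {"tx":0,"ty":0,"tz":0,"rx":0,"ry":0,"rz":0},
])

```text
time: 3.5
tool_pos: [611.8, -111.5, 143.7]
tcp_rot: [3.141, -0.0, 0.026]
contact_force: [-0.2, -2.5, 0.0]
grip_width: 15.8
finger_force: 30.0
```

Request:
carry_out([
  {"tx":0,"ty":5,"tz":0,"rx":0,"ry":0,"rz":0},
  {"tx":0,"ty":15,"tz":0,"rx":0,"ry":0,"rz":0},
  {"tx":-0.5,"ty":20,"tz":0,"rx":0,"ry":0,"rz":0},
  {"tx":-0.5,"ty":20,"tz":0,"rx":0,"ry":0,"rz":0},
  {"tx":-0.5,"ty":20,"tz":0,"rx":0,"ry":0,"rz":0},
  {"tx":-0.5,"ty":20,"tz":0,"rx":0,"ry":0,"rz":0},
  {"tx":-0.5,"ty":20,"tz":0,"rx":0,"ry":0,"rz":0},
  {"tx":-0.5,"ty":20,"tz":0,"rx":0,"ry":0,"rz":0},
  {"tx":-0.5,"ty":20,"tz":0,"rx":0,"ry":0,"rz":0},
  {"tx":-0.5,"ty":20,"tz":0,"rx":0,"ry":0,"rz":0},
  {"tx":-0.5,"ty":16,"tz":0,"rx":0,"ry":0,"rz":0},
  {"tx":0,"ty":0,"tz":0,"rx":0,"ry":0,"rz":0},
])

```text
time: 4.7
tool_pos: [607.1, 83.8, 143.7]
tcp_rot: [3.137, 0.001, 0.027]
contact_force: [-0.2, -9.1, 0.2]
grip_width: 15.9
finger_force: 30.0
```

Request:
carry_out([
  {"tx":0,"ty":0,"tz":0,"rx":0,"ry":0,"rz":0},
  {"tx":0,"ty":0,"tz":0,"rx":0,"ry":0,"rz":0},
])

```text
time: 4.9
tool_pos: [607.1, 83.8, 143.6]
tcp_rot: [3.139, 0.001, 0.026]
contact_force: [-0.5, -5.0, -1.4]
grip_width: 15.9
finger_force: 30.0
```

Request:
carry_out([
  {"tx":0,"ty":2,"tz":0,"rx":0,"ry":0,"rz":0},
  {"tx":0,"ty":2,"tz":0,"rx":0,"ry":0,"rz":0},
  {"tx":0,"ty":2,"tz":0,"rx":0,"ry":0,"rz":0},
  {"tx":0,"ty":0,"tz":0,"rx":0,"ry":0,"rz":0},
])

```text
time: 5.3
tool_pos: [607.1, 83.9, 143.6]
tcp_rot: [3.13, 0.002, 0.024]
contact_force: [-1.1, -27.1, 0.5]
grip_width: 16.0
finger_force: 30.0
```

Request:
carry_out([
  {"tx":0,"ty":0,"tz":0,"rx":0,"ry":0,"rz":0},
  {"tx":0,"ty":0,"tz":0,"rx":0,"ry":0,"rz":0},
  {"tx":0,"ty":0,"tz":0,"rx":0,"ry":0,"rz":0},
  {"tx":0,"ty":0,"tz":0,"rx":0,"ry":0,"rz":0},
  {"tx":0,"ty":0,"tz":0,"rx":0,"ry":0,"rz":0},
], gripper=0)

```text
time: 5.8
tool_pos: [607.3, 91.5, 143.8]
tcp_rot: [-3.141, -0.0, 0.027]
contact_force: [-0.5, 0.3, 0.3]
grip_width: 51.8
finger_force: 0.0
```

Request:
carry_out([
  {"tx":0,"ty":0,"tz":30,"rx":0,"ry":0,"rz":0},
  {"tx":0,"ty":0,"tz":50,"rx":0,"ry":0,"rz":0},
  {"tx":-20,"ty":-45,"tz":0,"rx":0,"ry":0,"rz":0},
  {"tx":-20,"ty":-45,"tz":0,"rx":0,"ry":0,"rz":0},
  {"tx":-20,"ty":-45,"tz":0,"rx":0,"ry":0,"rz":0},
  {"tx":-20,"ty":-45,"tz":0,"rx":0,"ry":0,"rz":0},
  {"tx":-20,"ty":-10,"tz":0,"rx":0,"ry":0,"rz":0},
  {"tx":0,"ty":0,"tz":0,"rx":0,"ry":0,"rz":0},
  {"tx":0,"ty":0,"tz":0,"rx":0,"ry":0,"rz":0},
  {"tx":0,"ty":0,"tz":0,"rx":0,"ry":0,"rz":0},
])

```text
time: 6.8
tool_pos: [508.1, -98.4, 223.9]
tcp_rot: [-3.142, -0.001, 0.027]
contact_force: [-0.8, -0.1, 0.2]
grip_width: 91.7
finger_force: 0.0
```

```bash
python3 - <<'E'
from h import *
print(bot.get_obs()['tool_pos'])
m=bot.camera_model('wrist'); im=save('wrist','w3.png')
np.savez('w3.npz',**{k:np.array(v) for k,v in m.items()})
save('top','top3.png')
E
```

```text
[508.12373186 -98.35497801 223.87768021]
```

View pics/w3.png

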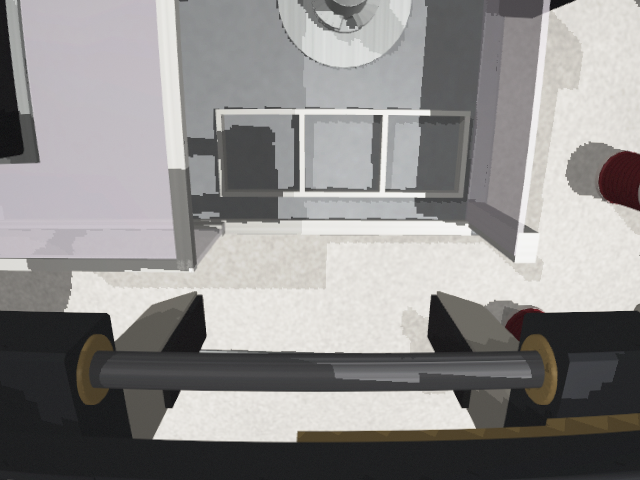

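The guard is open. Tray corners are at (217,110), (470,112), (467,196) and (220,195), and the spindle sits at the top edge near (345,5). I move to get the spindle fully in view.

Request:
carry_out([
  {"tx":25,"ty":-5,"tz":0,"rx":0,"ry":0,"rz":0},
  {"tx":25,"ty":-5,"tz":0,"rx":0,"ry":0,"rz":0},
  {"tx":20,"ty":0,"tz":0,"rx":0,"ry":0,"rz":0},
  {"tx":0,"ty":0,"tz":0,"rx":0,"ry":0,"rz":0},
  {"tx":0,"ty":0,"tz":0,"rx":0,"ry":0,"rz":0},
  {"tx":0,"ty":0,"tz":0,"rx":0,"ry":0,"rz":0},
])

```text
time: 7.5
tool_pos: [576.7, -108.7, 223.6]
tcp_rot: [-3.141, 0.001, 0.026]
contact_force: [-0.0, -0.6, -1.0]
grip_width: 91.4
finger_force: 0.0
```

```bash
python3 - <<'E'
from h import *
for p in [(217,110),(470,112),(467,196),(220,195)]:
    print(ray('wrist',p,42,dict(np.load('w3.npz'))).round(1))
m=bot.camera_model('wrist'); im=save('wrist','w4.png')
np.savez('w4.npz',**{k:np.array(v) for k,v in m.items()})
print(bot.get_obs()['tool_pos'])
cv2.imwrite('pics/w4c.png',cv2.resize(im[0:300,160:560,::-1],(800,600),interpolation=2))
E
```

```text
[587.1 -19.6  42. ]
[ 591.7 -213.7   42. ]
[ 526.1 -219.1   42. ]
[521.1 -20.   42. ]
[ 576.66761845 -108.88154063  223.78882019]
```

View pics/w4c.png

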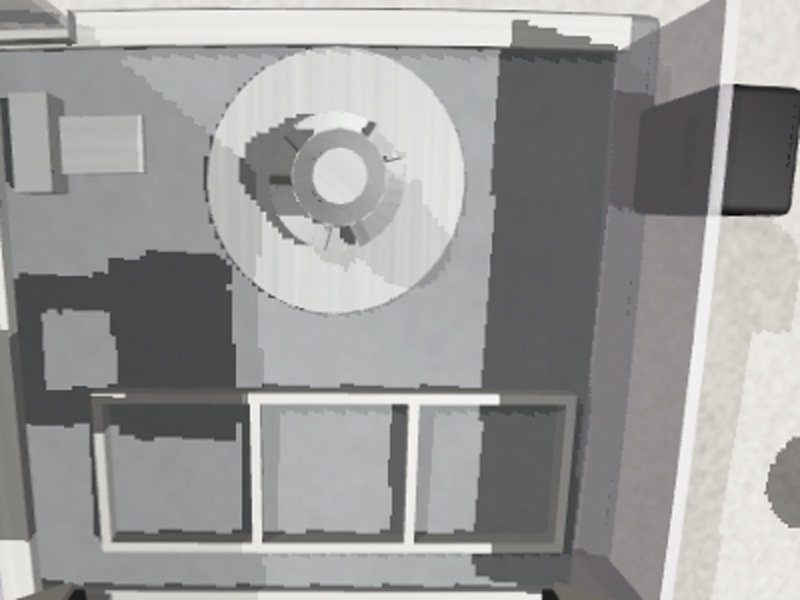

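```bash
python3 - <<'E'
from h import *
m=dict(np.load('w4.npz'))
f=lambda u,v,z:ray('wrist',(160+u/2,v/2),z,m).round(1)
print('tip',f(340,175,86),'cone',f(338.5,175,80),'base',f(335.5,180,32))
print('edges', f(206,180,32),f(465,180,32))
T=[f(92,395,42),f(578,396,42),f(574,553,42),f(103,551,42)];print(T,np.mean(T,0))
T=[f(260,400,42),f(410,400,42),f(408,548,42),f(257,546,42)];print(T,np.mean(T,0))
# top view check
im=cv2.imread('pics/top3.png'); print()
cv2.imwrite('pics/t3c.png',cv2.resize(im[130:310,160:500],(800,424),interpolation=3))
E
```

```text
tip [ 671.3 -114.4   86. ] cone [ 671.6 -114.1   80. ] base [ 672.2 -114.3   32. ]
edges [671.  -64.2  32. ] [ 673.9 -164.5   32. ]
[array([587.1, -19. ,  42. ]), array([ 592.2, -214.7,   42. ]), array([ 524.4, -221. ,   42. ]), array([519.9, -20.4,  42. ])] [ 555.9   -118.775   42.   ]
[array([586.7, -86.7,  42. ]), array([ 588.4, -146.8,   42. ]), array([ 524.9, -149.8,   42. ]), array([524.1, -86. ,  42. ])] [ 556.025 -117.325   42.   ]
```

View pics/t3c.png

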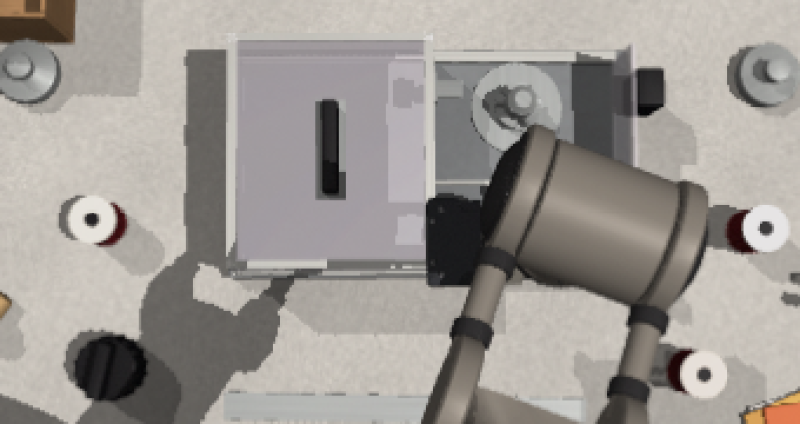

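The spindle is at (671.6,-114.3), pocket1 at (556,-117) and the winder yaw is 0.025, all consistent with each other. All three spools are present. I do the spools first, gripping them high with the fingers closing along x, starting with spool b at (543,-382).

Request:
carry_out([
  {"tx":-3,"ty":-25,"tz":-5,"rx":0,"ry":0,"rz":0.143},
  {"tx":-3,"ty":-25,"tz":-5,"rx":0,"ry":0,"rz":0.143},
  {"tx":-3,"ty":-25,"tz":-5,"rx":0,"ry":0,"rz":0.143},
  {"tx":-3,"ty":-25,"tz":-5,"rx":0,"ry":0,"rz":0.143},
  {"tx":-3,"ty":-25,"tz":-5,"rx":0,"ry":0,"rz":0.143},
  {"tx":-3,"ty":-25,"tz":-5,"rx":0,"ry":0,"rz":0.143},
  {"tx":-3,"ty":-25,"tz":-5,"rx":0,"ry":0,"rz":0.143},
  {"tx":-3,"ty":-25,"tz":-5,"rx":0,"ry":0,"rz":0.143},
  {"tx":-3,"ty":-25,"tz":-5,"rx":0,"ry":0,"rz":0.143},
  {"tx":-3,"ty":-25,"tz":-5,"rx":0,"ry":0,"rz":0.143},
  {"tx":-3,"ty":-23,"tz":-5,"rx":0,"ry":0,"rz":0.14},
  {"tx":0,"ty":0,"tz":0,"rx":0,"ry":0,"rz":0},
])

```text
time: 8.75
tool_pos: [542.7, -384.7, 168.0]
tcp_rot: [-3.141, 0.0, 1.596]
contact_force: [-1.1, -0.1, -0.0]
grip_width: 91.8
finger_force: 0.0
```

```bash
cat >> h.py <<'E'
def spools(guess, f):
    im=save('top',f)
    for u,v in guess:
        g=im[v-16:v+17,u-16:u+17].min(2)
        k,l,st,c=cv2.connectedComponentsWithStats((g>195).astype(np.uint8))
        if k<2: print('none',u,v); continue
        i=1+np.argmax(st[1:,4]); (cx,cy),r=cv2.minEnclosingCircle(np.argwhere(l==i)[:,::-1].astype(np.int32))
        p=(cx+u-16,cy+v-16); print(np.round(p,1),round(r,1),ray('top',p,64).round(1))
E
python3 - <<'E'
from h import *
o=bot.get_obs();print(o['time'],o['tool_pos'],o['tcp_rot'],o['joint_positions'])
spools([(198,222),(485,226),(459,288)],'top4.png')
E
```

```text
8.75 [ 542.6869914  -384.74437498  167.98884614] [-3.14057751e+00  2.16706726e-04  1.59578064e+00] [-7.31404780e-01  6.47595043e-01  1.17762436e+00 -8.82590207e-04
  1.31696296e+00 -7.56167101e-01]
[198. 222.] 22.6 [539.5 338.2  64. ]
[485. 223.] 20.6 [ 551.6 -380.6   64. ]
[459. 282.] 18.9 [ 402.7 -314.8   64. ]
```

Request:
carry_out([
  {"tx":0.5,"ty":3,"tz":-30,"rx":0,"ry":0,"rz":0},
  {"tx":0,"ty":0,"tz":-30,"rx":0,"ry":0,"rz":0},
  {"tx":0,"ty":0,"tz":-30,"rx":0,"ry":0,"rz":0},
  {"tx":0,"ty":0,"tz":-25,"rx":0,"ry":0,"rz":0},
  {"tx":0,"ty":0,"tz":-14,"rx":0,"ry":0,"rz":0},
  {"tx":0,"ty":0,"tz":0,"rx":0,"ry":0,"rz":0},
  {"tx":0,"ty":0,"tz":0,"rx":0,"ry":0,"rz":0},
])

```text
time: 9.5
tool_pos: [545.5, -379.2, 41.0]
tcp_rot: [3.14, 0.001, 1.595]
contact_force: [-0.1, 0.9, 0.4]
grip_width: 91.9
finger_force: 0.0
```

Request:
carry_out([
  {"tx":0,"ty":0,"tz":0,"rx":0,"ry":0,"rz":0},
  {"tx":0,"ty":0,"tz":0,"rx":0,"ry":0,"rz":0},
  {"tx":0,"ty":0,"tz":0,"rx":0,"ry":0,"rz":0},
  {"tx":0,"ty":0,"tz":0,"rx":0,"ry":0,"rz":0},
  {"tx":0,"ty":0,"tz":0,"rx":0,"ry":0,"rz":0},
  {"tx":0,"ty":0,"tz":0,"rx":0,"ry":0,"rz":0},
  {"tx":0,"ty":0,"tz":0,"rx":0,"ry":0,"rz":0},
  {"tx":0,"ty":0,"tz":0,"rx":0,"ry":0,"rz":0},
  {"tx":0,"ty":0,"tz":0,"rx":0,"ry":0,"rz":0},
], gripper=1)

```text
time: 10.4
tool_pos: [544.6, -379.3, 39.8]
tcp_rot: [-3.141, 0.0, 1.596]
contact_force: [-1.4, -0.1, 1.2]
grip_width: 49.6
finger_force: 30.0
```

Request:
carry_out([
  {"tx":0,"ty":0,"tz":20,"rx":0,"ry":0,"rz":0},
  {"tx":0,"ty":0,"tz":40,"rx":0,"ry":0,"rz":0},
  {"tx":0,"ty":0,"tz":40,"rx":0,"ry":0,"rz":0},
  {"tx":0,"ty":0,"tz":40,"rx":0,"ry":0,"rz":0},
  {"tx":2,"ty":20,"tz":10,"rx":0,"ry":0,"rz":0},
  {"tx":2,"ty":40,"tz":0,"rx":0,"ry":0,"rz":0},
  {"tx":2,"ty":40,"tz":0,"rx":0,"ry":0,"rz":0},
  {"tx":2,"ty":40,"tz":0,"rx":0,"ry":0,"rz":0},
  {"tx":2,"ty":40,"tz":0,"rx":0,"ry":0,"rz":0},
  {"tx":3,"ty":20,"tz":0,"rx":0,"ry":0,"rz":0},
  {"tx":0,"ty":0,"tz":0,"rx":0,"ry":0,"rz":0},
  {"tx":0,"ty":0,"tz":0,"rx":0,"ry":0,"rz":0},
])

```text
time: 11.6
tool_pos: [557.6, -178.5, 188.9]
tcp_rot: [-3.141, -0.0, 1.597]
contact_force: [-0.8, -0.8, -2.0]
grip_width: 49.3
finger_force: 30.0
```

Request:
carry_out([
  {"tx":0,"ty":0,"tz":0,"rx":0,"ry":0,"rz":0},
  {"tx":0,"ty":0,"tz":0,"rx":0,"ry":0,"rz":0},
])

```text
time: 11.8
tool_pos: [557.6, -180.2, 189.3]
tcp_rot: [-3.141, -0.0, 1.594]
contact_force: [-0.3, 0.0, -2.1]
grip_width: 49.4
finger_force: 30.0
```

```bash
python3 - <<'E'
from h import *
m=dict(np.load('w4.npz'))
f=lambda u,v,z:ray('wrist',(160+u/2,v/2),z,m).round(1)
print([f(728,5,z) for z in (100,134)],[f(660,595,z) for z in (100,134)])
save('wrist','w5.png')
E
```

```text
[array([ 726.5, -231. ,  100. ]), array([ 718. , -215.9,  134. ])] [array([ 531.2, -235.1,  100. ]), array([ 546.3, -219.5,  134. ])]
```

View pics/w5.png

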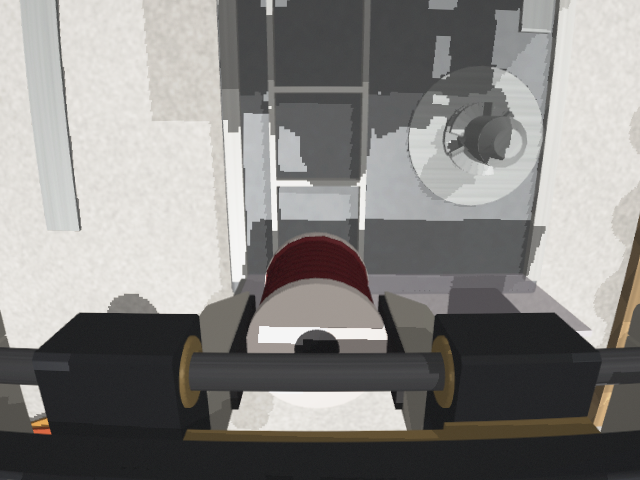

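The spool hangs upright in the hand at (316,320) and lines up with the tray columns 273–362. I lower it into pocket0.

Request:
carry_out([
  {"tx":0,"ty":4,"tz":-30,"rx":0,"ry":0,"rz":0},
  {"tx":0,"ty":0,"tz":-30,"rx":0,"ry":0,"rz":0},
  {"tx":0,"ty":0,"tz":-25,"rx":0,"ry":0,"rz":0},
  {"tx":0,"ty":0,"tz":-15,"rx":0,"ry":0,"rz":0},
  {"tx":0,"ty":0,"tz":-10,"rx":0,"ry":0,"rz":0},
  {"tx":0,"ty":0,"tz":-6,"rx":0,"ry":0,"rz":0},
  {"tx":0,"ty":0,"tz":-2,"rx":0,"ry":0,"rz":0},
  {"tx":0,"ty":0,"tz":0,"rx":0,"ry":0,"rz":0},
  {"tx":0,"ty":0,"tz":0,"rx":0,"ry":0,"rz":0},
])

```text
time: 12.75
tool_pos: [558.2, -175.6, 72.5]
tcp_rot: [3.14, 0.001, 1.596]
contact_force: [-0.2, 0.1, -2.6]
grip_width: 49.1
finger_force: 30.0
```

Request:
carry_out([
  {"tx":0,"ty":0,"tz":-1,"rx":0,"ry":0,"rz":0},
  {"tx":0,"ty":0,"tz":0,"rx":0,"ry":0,"rz":0},
  {"tx":0,"ty":0,"tz":0,"rx":0,"ry":0,"rz":0},
])

```text
time: 13.05
tool_pos: [558.3, -175.6, 71.3]
tcp_rot: [3.14, 0.001, 1.596]
contact_force: [0.1, -1.9, -0.7]
grip_width: 49.6
finger_force: 30.0
```

Request:
carry_out([
  {"tx":0,"ty":0,"tz":0,"rx":0,"ry":0,"rz":0},
  {"tx":0,"ty":0,"tz":0,"rx":0,"ry":0,"rz":0},
  {"tx":0,"ty":0,"tz":0,"rx":0,"ry":0,"rz":0},
  {"tx":0,"ty":0,"tz":0,"rx":0,"ry":0,"rz":0},
  {"tx":0,"ty":0,"tz":0,"rx":0,"ry":0,"rz":0},
  {"tx":0,"ty":0,"tz":10,"rx":0,"ry":0,"rz":0},
  {"tx":0,"ty":0,"tz":30,"rx":0,"ry":0,"rz":0},
  {"tx":0,"ty":0,"tz":40,"rx":0,"ry":0,"rz":0},
  {"tx":0,"ty":0,"tz":35,"rx":0,"ry":0,"rz":0},
  {"tx":0,"ty":0,"tz":0,"rx":0,"ry":0,"rz":0},
], gripper=0)

```text
time: 14.05
tool_pos: [560.4, -176.4, 192.1]
tcp_rot: [3.132, 0.005, 1.596]
contact_force: [1.4, 0.5, 0.3]
grip_width: 92.1
finger_force: 0.0
```

Request:
carry_out([
  {"tx":-19,"ty":-15,"tz":0,"rx":0,"ry":0,"rz":0},
  {"tx":-19,"ty":-15,"tz":0,"rx":0,"ry":0,"rz":0},
  {"tx":-19,"ty":-15,"tz":0,"rx":0,"ry":0,"rz":0},
  {"tx":-19,"ty":-15,"tz":0,"rx":0,"ry":0,"rz":0},
  {"tx":-19,"ty":-15,"tz":0,"rx":0,"ry":0,"rz":0},
  {"tx":-19,"ty":-15,"tz":0,"rx":0,"ry":0,"rz":0},
  {"tx":-19,"ty":-16,"tz":0,"rx":0,"ry":0,"rz":0},
  {"tx":-19,"ty":-16,"tz":0,"rx":0,"ry":0,"rz":0},
  {"tx":-19,"ty":-16,"tz":0,"rx":0,"ry":0,"rz":0},
  {"tx":0,"ty":0,"tz":0,"rx":0,"ry":0,"rz":0},
  {"tx":0,"ty":0,"tz":0,"rx":0,"ry":0,"rz":0},
])

```text
time: 15.15
tool_pos: [386.6, -313.3, 185.8]
tcp_rot: [3.141, -0.0, 1.594]
contact_force: [-0.4, 0.0, -0.3]
grip_width: 92.3
finger_force: 0.0
```

```bash
python3 - <<'E'
from h import *
im=save('top','top6.png')[:,:,::-1]; save('wrist','w6.png')
print(bot.get_obs()['tool_pos'])
cv2.imwrite('pics/t6c.png',cv2.resize(im[130:310,160:500],(800,424),interpolation=3))
E
```

```text
[ 387.26631792 -312.75108691  185.74039821]
```

View pics/t6c.png

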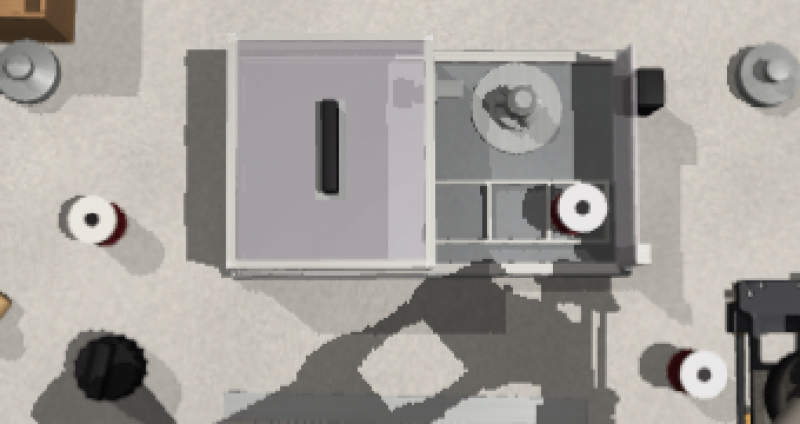

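Spool b stands in pocket0 at (582,208), and spool c is unmoved at (704,375).

Request:
carry_out([
  {"tx":-1,"ty":-2,"tz":-30,"rx":0,"ry":0,"rz":0},
  {"tx":0,"ty":0,"tz":-30,"rx":0,"ry":0,"rz":0},
  {"tx":0,"ty":0,"tz":-30,"rx":0,"ry":0,"rz":0},
  {"tx":0,"ty":0,"tz":-30,"rx":0,"ry":0,"rz":0},
  {"tx":0,"ty":0,"tz":-18,"rx":0,"ry":0,"rz":0},
  {"tx":0,"ty":0,"tz":-8,"rx":0,"ry":0,"rz":0},
  {"tx":0,"ty":0,"tz":0,"rx":0,"ry":0,"rz":0},
  {"tx":0,"ty":0,"tz":0,"rx":0,"ry":0,"rz":0},
])

```text
time: 16.05
tool_pos: [386.5, -315.5, 40.5]
tcp_rot: [3.141, 0.001, 1.596]
contact_force: [-1.2, 1.0, 0.1]
grip_width: 91.5
finger_force: 0.0
```

Request:
carry_out([
  {"tx":0,"ty":0,"tz":0,"rx":0,"ry":0,"rz":0},
  {"tx":0,"ty":0,"tz":0,"rx":0,"ry":0,"rz":0},
  {"tx":0,"ty":0,"tz":0,"rx":0,"ry":0,"rz":0},
  {"tx":0,"ty":0,"tz":0,"rx":0,"ry":0,"rz":0},
  {"tx":0,"ty":0,"tz":0,"rx":0,"ry":0,"rz":0},
  {"tx":0,"ty":0,"tz":0,"rx":0,"ry":0,"rz":0},
  {"tx":0,"ty":0,"tz":0,"rx":0,"ry":0,"rz":0},
  {"tx":0,"ty":0,"tz":0,"rx":0,"ry":0,"rz":0},
  {"tx":0,"ty":0,"tz":0,"rx":0,"ry":0,"rz":0},
], gripper=1)

```text
time: 16.95
tool_pos: [385.9, -315.4, 39.8]
tcp_rot: [3.141, 0.0, 1.596]
contact_force: [0.5, 0.3, 0.9]
grip_width: 49.5
finger_force: 30.0
```

Request:
carry_out([
  {"tx":0,"ty":0,"tz":20,"rx":0,"ry":0,"rz":0},
  {"tx":0,"ty":0,"tz":40,"rx":0,"ry":0,"rz":0},
  {"tx":0,"ty":0,"tz":45,"rx":0,"ry":0,"rz":0},
  {"tx":0,"ty":0,"tz":45,"rx":0,"ry":0,"rz":0},
  {"tx":15,"ty":18,"tz":0,"rx":0,"ry":0,"rz":0},
  {"tx":27,"ty":30,"tz":0,"rx":0,"ry":0,"rz":0},
  {"tx":27,"ty":30,"tz":0,"rx":0,"ry":0,"rz":0},
  {"tx":27,"ty":30,"tz":0,"rx":0,"ry":0,"rz":0},
  {"tx":27,"ty":30,"tz":0,"rx":0,"ry":0,"rz":0},
  {"tx":27,"ty":30,"tz":0,"rx":0,"ry":0,"rz":0},
  {"tx":20,"ty":30,"tz":0,"rx":0,"ry":0,"rz":0},
  {"tx":0,"ty":0,"tz":0,"rx":0,"ry":0,"rz":0},
])

```text
time: 18.15
tool_pos: [557.4, -113.6, 189.1]
tcp_rot: [3.141, -0.002, 1.6]
contact_force: [-0.4, -1.0, -1.0]
grip_width: 49.5
finger_force: 30.0
```

Request:
carry_out([
  {"tx":0,"ty":0,"tz":0,"rx":0,"ry":0,"rz":0},
  {"tx":0,"ty":0,"tz":0,"rx":0,"ry":0,"rz":0},
  {"tx":0,"ty":0,"tz":0,"rx":0,"ry":0,"rz":0},
])

```text
time: 18.45
tool_pos: [555.2, -118.3, 189.7]
tcp_rot: [-3.141, 0.0, 1.594]
contact_force: [0.3, -0.2, 0.1]
grip_width: 49.5
finger_force: 30.0
```

Request:
carry_out([
  {"tx":0,"ty":1,"tz":-30,"rx":0,"ry":0,"rz":0},
  {"tx":0,"ty":0,"tz":-30,"rx":0,"ry":0,"rz":0},
  {"tx":0,"ty":0,"tz":-25,"rx":0,"ry":0,"rz":0},
  {"tx":0,"ty":0,"tz":-15,"rx":0,"ry":0,"rz":0},
  {"tx":0,"ty":0,"tz":-10,"rx":0,"ry":0,"rz":0},
  {"tx":0,"ty":0,"tz":-6,"rx":0,"ry":0,"rz":0},
  {"tx":0,"ty":0,"tz":-3,"rx":0,"ry":0,"rz":0},
  {"tx":0,"ty":0,"tz":0,"rx":0,"ry":0,"rz":0},
  {"tx":0,"ty":0,"tz":0,"rx":0,"ry":0,"rz":0},
  {"tx":0,"ty":0,"tz":0,"rx":0,"ry":0,"rz":0},
])

```text
time: 19.45
tool_pos: [556.2, -116.4, 71.4]
tcp_rot: [3.14, 0.0, 1.596]
contact_force: [-0.1, 0.5, -0.2]
grip_width: 49.3
finger_force: 30.0
```

Request:
carry_out([
  {"tx":0,"ty":0,"tz":0,"rx":0,"ry":0,"rz":0},
  {"tx":0,"ty":0,"tz":0,"rx":0,"ry":0,"rz":0},
  {"tx":0,"ty":0,"tz":0,"rx":0,"ry":0,"rz":0},
  {"tx":0,"ty":0,"tz":0,"rx":0,"ry":0,"rz":0},
  {"tx":0,"ty":0,"tz":0,"rx":0,"ry":0,"rz":0},
  {"tx":0,"ty":0,"tz":10,"rx":0,"ry":0,"rz":0},
  {"tx":0,"ty":0,"tz":30,"rx":0,"ry":0,"rz":0},
  {"tx":0,"ty":0,"tz":40,"rx":0,"ry":0,"rz":0},
  {"tx":0,"ty":0,"tz":50,"rx":0,"ry":0,"rz":0},
  {"tx":0,"ty":0,"tz":20,"rx":0,"ry":0,"rz":0},
  {"tx":0,"ty":0,"tz":0,"rx":0,"ry":0,"rz":0},
], gripper=0)

```text
time: 20.55
tool_pos: [557.5, -116.9, 225.5]
tcp_rot: [3.134, 0.003, 1.596]
contact_force: [1.5, 1.1, 0.2]
grip_width: 91.9
finger_force: 0.0
```

Request:
carry_out([
  {"tx":-2,"ty":42,"tz":0,"rx":0,"ry":0,"rz":0},
  {"tx":-2,"ty":42,"tz":0,"rx":0,"ry":0,"rz":0},
  {"tx":-2,"ty":42,"tz":0,"rx":0,"ry":0,"rz":0},
  {"tx":-2,"ty":42,"tz":0,"rx":0,"ry":0,"rz":0},
  {"tx":-2,"ty":42,"tz":0,"rx":0,"ry":0,"rz":0},
  {"tx":-2,"ty":42,"tz":0,"rx":0,"ry":0,"rz":0},
  {"tx":-2,"ty":42,"tz":0,"rx":0,"ry":0,"rz":0},
  {"tx":-2,"ty":42,"tz":0,"rx":0,"ry":0,"rz":0},
  {"tx":-1,"ty":42,"tz":0,"rx":0,"ry":0,"rz":0},
  {"tx":-1,"ty":42,"tz":0,"rx":0,"ry":0,"rz":0},
  {"tx":0,"ty":34,"tz":0,"rx":0,"ry":0,"rz":0},
])

```text
time: 21.65
tool_pos: [536.7, 339.8, 219.4]
tcp_rot: [-3.14, 0.001, 1.597]
contact_force: [0.2, 0.3, -0.2]
grip_width: 91.9
finger_force: 0.0
```

Request:
carry_out([
  {"tx":0,"ty":0,"tz":0,"rx":0,"ry":0,"rz":0},
  {"tx":0,"ty":0,"tz":0,"rx":0,"ry":0,"rz":0},
  {"tx":0,"ty":0,"tz":0,"rx":0,"ry":0,"rz":0},
])

```text
time: 21.95
tool_pos: [537.7, 336.6, 220.1]
tcp_rot: [-3.14, 0.001, 1.595]
contact_force: [-0.5, -0.0, -0.5]
grip_width: 91.8
finger_force: 0.0
```

```bash
python3 - <<'E'
from h import *
o=bot.get_obs(); print(o['tool_pos'],o['tcp_rot'])
m=bot.camera_model('wrist'); w=save('wrist','w7.png')[:,:,::-1]; im=save('top','top7.png')[:,:,::-1]
np.savez('w7.npz',**{k:np.array(v) for k,v in m.items()})
print(proj('wrist',[538.3,338,64],m), proj('top',[538.3,338,64]))
cv2.imwrite('pics/t7c.png',np.vstack([cv2.resize(im[130:310,160:500],(567,300),interpolation=3),cv2.resize(w,(567,300))]))
E
```

```text
[537.70350574 336.5586227  220.07726956] [-3.14042242e+00  1.03572508e-03  1.59497508e+00]
[[318.41737426 220.60290345]] [[198.0481425  222.49709313]]
```

View pics/t7c.png

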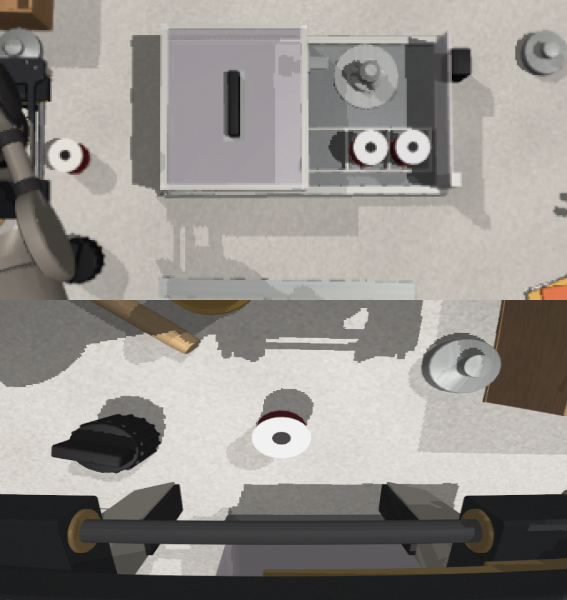

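Both placed spools stand in pockets 0 and 1. Spool a appears at wrist pixel (317,221), as predicted. I descend to it.

Request:
carry_out([
  {"tx":0,"ty":1,"tz":-40,"rx":0,"ry":0,"rz":0},
  {"tx":0,"ty":0,"tz":-40,"rx":0,"ry":0,"rz":0},
  {"tx":0,"ty":0,"tz":-40,"rx":0,"ry":0,"rz":0},
  {"tx":0,"ty":0,"tz":-30,"rx":0,"ry":0,"rz":0},
  {"tx":0,"ty":0,"tz":-20,"rx":0,"ry":0,"rz":0},
  {"tx":0,"ty":0,"tz":-10,"rx":0,"ry":0,"rz":0},
  {"tx":0,"ty":0,"tz":0,"rx":0,"ry":0,"rz":0},
  {"tx":0,"ty":0,"tz":0,"rx":0,"ry":0,"rz":0},
])

```text
time: 22.85
tool_pos: [538.7, 338.6, 41.9]
tcp_rot: [3.14, -0.001, 1.595]
contact_force: [0.7, 0.9, 1.1]
grip_width: 91.9
finger_force: 0.0
```

Request:
carry_out([
  {"tx":0,"ty":0,"tz":0,"rx":0,"ry":0,"rz":0},
  {"tx":0,"ty":0,"tz":0,"rx":0,"ry":0,"rz":0},
  {"tx":0,"ty":0,"tz":0,"rx":0,"ry":0,"rz":0},
  {"tx":0,"ty":0,"tz":0,"rx":0,"ry":0,"rz":0},
  {"tx":0,"ty":0,"tz":0,"rx":0,"ry":0,"rz":0},
  {"tx":0,"ty":0,"tz":0,"rx":0,"ry":0,"rz":0},
  {"tx":0,"ty":0,"tz":0,"rx":0,"ry":0,"rz":0},
  {"tx":0,"ty":0,"tz":0,"rx":0,"ry":0,"rz":0},
  {"tx":0,"ty":0,"tz":0,"rx":0,"ry":0,"rz":0},
], gripper=1)

```text
time: 23.75
tool_pos: [537.9, 338.8, 40.8]
tcp_rot: [3.141, -0.0, 1.596]
contact_force: [-0.4, 0.7, 1.0]
grip_width: 49.6
finger_force: 30.0
```

Request:
carry_out([
  {"tx":0,"ty":0,"tz":25,"rx":0,"ry":0,"rz":0},
  {"tx":0,"ty":0,"tz":45,"rx":0,"ry":0,"rz":0},
  {"tx":0,"ty":0,"tz":45,"rx":0,"ry":0,"rz":0},
  {"tx":0,"ty":0,"tz":45,"rx":0,"ry":0,"rz":0},
  {"tx":0,"ty":-5,"tz":35,"rx":0,"ry":0,"rz":0},
  {"tx":2,"ty":-40,"tz":0,"rx":0,"ry":0,"rz":0},
  {"tx":2,"ty":-40,"tz":0,"rx":0,"ry":0,"rz":0},
  {"tx":2,"ty":-40,"tz":0,"rx":0,"ry":0,"rz":0},
  {"tx":2,"ty":-40,"tz":0,"rx":0,"ry":0,"rz":0},
  {"tx":2,"ty":-40,"tz":0,"rx":0,"ry":0,"rz":0},
  {"tx":2,"ty":-40,"tz":0,"rx":0,"ry":0,"rz":0},
  {"tx":2,"ty":-40,"tz":0,"rx":0,"ry":0,"rz":0},
])

```text
time: 24.95
tool_pos: [551.4, 52.2, 235.5]
tcp_rot: [-3.141, -0.0, 1.596]
contact_force: [0.6, -1.2, -1.8]
grip_width: 49.7
finger_force: 30.0
```

Request:
carry_out([
  {"tx":1,"ty":-40,"tz":0,"rx":0,"ry":0,"rz":0},
  {"tx":1,"ty":-40,"tz":0,"rx":0,"ry":0,"rz":0},
  {"tx":0,"ty":-29,"tz":0,"rx":0,"ry":0,"rz":0},
  {"tx":0,"ty":0,"tz":0,"rx":0,"ry":0,"rz":0},
  {"tx":0,"ty":0,"tz":0,"rx":0,"ry":0,"rz":0},
  {"tx":0,"ty":0,"tz":0,"rx":0,"ry":0,"rz":0},
  {"tx":0,"ty":0,"tz":0,"rx":0,"ry":0,"rz":0},
])

```text
time: 25.65
tool_pos: [553.8, -54.1, 235.7]
tcp_rot: [-3.141, -0.0, 1.597]
contact_force: [0.1, 0.4, -1.5]
grip_width: 49.6
finger_force: 30.0
```

Request:
carry_out([
  {"tx":0,"ty":-1,"tz":-40,"rx":0,"ry":0,"rz":0},
  {"tx":0,"ty":0,"tz":-40,"rx":0,"ry":0,"rz":0},
  {"tx":0,"ty":0,"tz":-35,"rx":0,"ry":0,"rz":0},
  {"tx":0,"ty":0,"tz":-20,"rx":0,"ry":0,"rz":0},
  {"tx":0,"ty":0,"tz":-12,"rx":0,"ry":0,"rz":0},
  {"tx":0,"ty":0,"tz":-8,"rx":0,"ry":0,"rz":0},
  {"tx":0,"ty":0,"tz":-5,"rx":0,"ry":0,"rz":0},
  {"tx":0,"ty":0,"tz":-3,"rx":0,"ry":0,"rz":0},
  {"tx":0,"ty":0,"tz":0,"rx":0,"ry":0,"rz":0},
  {"tx":0,"ty":0,"tz":0,"rx":0,"ry":0,"rz":0},
  {"tx":0,"ty":0,"tz":0,"rx":0,"ry":0,"rz":0},
])

```text
time: 26.75
tool_pos: [554.2, -56.4, 73.4]
tcp_rot: [3.14, 0.0, 1.596]
contact_force: [-0.5, -0.2, -2.0]
grip_width: 49.2
finger_force: 30.0
```

Request:
carry_out([
  {"tx":0,"ty":0,"tz":0,"rx":0,"ry":0,"rz":0},
  {"tx":0,"ty":0,"tz":0,"rx":0,"ry":0,"rz":0},
  {"tx":0,"ty":0,"tz":0,"rx":0,"ry":0,"rz":0},
  {"tx":0,"ty":0,"tz":0,"rx":0,"ry":0,"rz":0},
  {"tx":0,"ty":0,"tz":0,"rx":0,"ry":0,"rz":0},
  {"tx":0,"ty":0,"tz":10,"rx":0,"ry":0,"rz":0},
  {"tx":0,"ty":0,"tz":30,"rx":0,"ry":0,"rz":0},
  {"tx":0,"ty":0,"tz":40,"rx":0,"ry":0,"rz":0},
  {"tx":0,"ty":0,"tz":50,"rx":0,"ry":0,"rz":0},
  {"tx":0,"ty":0,"tz":30,"rx":0,"ry":0,"rz":0},
  {"tx":0,"ty":0,"tz":0,"rx":0,"ry":0,"rz":0},
], gripper=0)

```text
time: 27.85
tool_pos: [556.1, -56.7, 238.8]
tcp_rot: [3.131, 0.003, 1.596]
contact_force: [0.5, -0.7, -1.0]
grip_width: 91.7
finger_force: 0.0
```

Request:
carry_out([
  {"tx":-17,"ty":32,"tz":0,"rx":0,"ry":0,"rz":-0.145},
  {"tx":-17,"ty":32,"tz":0,"rx":0,"ry":0,"rz":-0.145},
  {"tx":-17,"ty":32,"tz":0,"rx":0,"ry":0,"rz":-0.145},
  {"tx":-17,"ty":32,"tz":0,"rx":0,"ry":0,"rz":-0.145},
  {"tx":-17,"ty":32,"tz":0,"rx":0,"ry":0,"rz":-0.145},
  {"tx":-17,"ty":32,"tz":0,"rx":0,"ry":0,"rz":-0.145},
  {"tx":-17,"ty":32,"tz":0,"rx":0,"ry":0,"rz":-0.145},
  {"tx":-17,"ty":32,"tz":0,"rx":0,"ry":0,"rz":-0.145},
  {"tx":-17,"ty":32,"tz":0,"rx":0,"ry":0,"rz":-0.145},
  {"tx":-17,"ty":32,"tz":0,"rx":0,"ry":0,"rz":-0.145},
  {"tx":-17,"ty":32,"tz":0,"rx":0,"ry":0,"rz":-0.145},
  {"tx":-15,"ty":23,"tz":0,"rx":0,"ry":0,"rz":-0.145},
])

```text
time: 29.05
tool_pos: [351.4, 318.3, 232.4]
tcp_rot: [3.141, 0.001, -0.141]
contact_force: [-0.4, -0.1, 0.1]
grip_width: 91.5
finger_force: 0.0
```

Request:
carry_out([
  {"tx":0,"ty":0,"tz":0,"rx":0,"ry":0,"rz":-0.09},
  {"tx":0,"ty":0,"tz":0,"rx":0,"ry":0,"rz":0},
  {"tx":0,"ty":0,"tz":0,"rx":0,"ry":0,"rz":0},
  {"tx":0,"ty":0,"tz":0,"rx":0,"ry":0,"rz":0},
])

```text
time: 29.45
tool_pos: [353.0, 316.5, 232.6]
tcp_rot: [3.141, 0.0, -0.225]
contact_force: [0.2, -0.4, 0.1]
grip_width: 91.9
finger_force: 0.0
```

```bash
python3 - <<'E'
from h import *
o=bot.get_obs(); print(o['tool_pos'],o['tcp_rot'],o['joint_positions'])
m=bot.camera_model('wrist'); w=save('wrist','w8.png')[:,:,::-1]; im=save('top','top8.png')[:,:,::-1]
np.savez('w8.npz',**{k:np.array(v) for k,v in m.items()})
print(proj('wrist',[382,313,94],m))
cv2.imwrite('pics/w8c.png',np.hstack([w[:,120:520],cv2.resize(im[160:255,330:450],(400,480),interpolation=3)]))
E
```

```text
[353.04654707 316.48579573 232.63241338] [ 3.14124700e+00  1.92569381e-04 -2.25119315e-01] [ 5.69076528e-01  2.43999956e-01  1.64634445e+00 -1.10470299e-04
  1.25162976e+00  2.36502682e+00]
[[312.53203187 186.24432593]]
```

View pics/w8c.png

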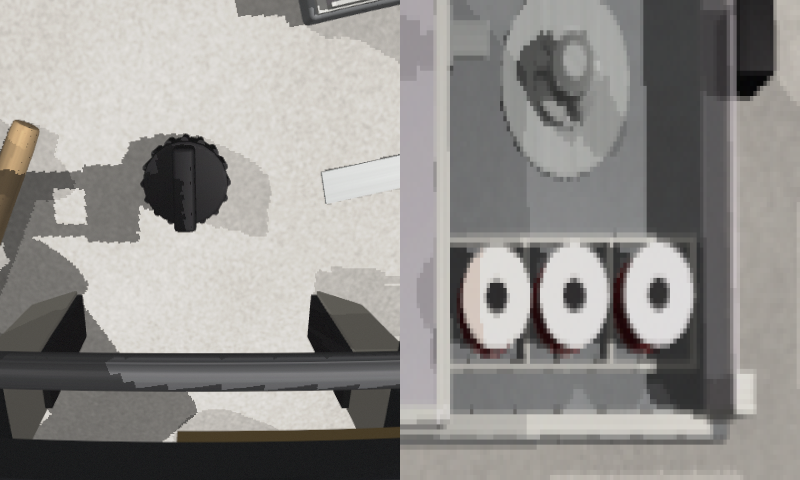

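All three spools stand in their pockets. The cap is at wrist columns 261–351 with its bar near column 305, aligned with the tool. I fit its silhouette to get the pose.

```bash
cat > fit.py <<'E'
from h import *
from scipy.optimize import minimize
m=dict(np.load('w8.npz')); im=cv2.imread('pics/w8.png')
obs=(im.max(2)<62).astype(np.uint8); w=np.zeros_like(obs); w[120:245,240:380]=1; obs*=w
obs=cv2.morphologyEx(obs,cv2.MORPH_OPEN,np.ones((3,3)))
a=np.linspace(0,2*np.pi,60)
def sil(p):
    x,y,q=p; I=np.zeros_like(obs)
    C=[[x+36*np.cos(t),y+36*np.sin(t),z] for t in a for z in (0,62)]
    R=np.array([[np.cos(q),-np.sin(q)],[np.sin(q),np.cos(q)]])
    B=[list(R@[sx*30,sy*8]+[x,y])+[z] for sx in (-1,1) for sy in (-1,1) for z in (62,94)]
    for P in (C,B):
        h=cv2.convexHull(proj('wrist',P,m).astype(np.float32)); cv2.fillConvexPoly(I,np.round(h*16).astype(np.int32),1,shift=4)
    return I
f=lambda p:float(((sil(p)!=obs)&(w>0)).sum())
best=min((minimize(f,[382,313,q],method='Nelder-Mead',options=dict(initial_simplex=[[382,313,q],[390,313,q],[382,320,q],[382,313,q+.2]])) for q in (-.5,-.2,0)),key=lambda r:r.fun)
print(best.x,best.fun,obs.sum())
o=im.copy(); cs,_=cv2.findContours(sil(best.x),0,2); cv2.drawContours(o,cs,-1,(0,255,0),1)
g=np.clip(o[110:250,230:390].astype(float)*2.5,0,255).astype(np.uint8)
cv2.imwrite('pics/w8f.png',cv2.resize(g,(640,560),interpolation=0))
E
python3 fit.py
```

```text
[ 3.80056211e+02  3.19149136e+02 -2.17222410e-01] 1188.0 6066
```

View pics/w8f.png

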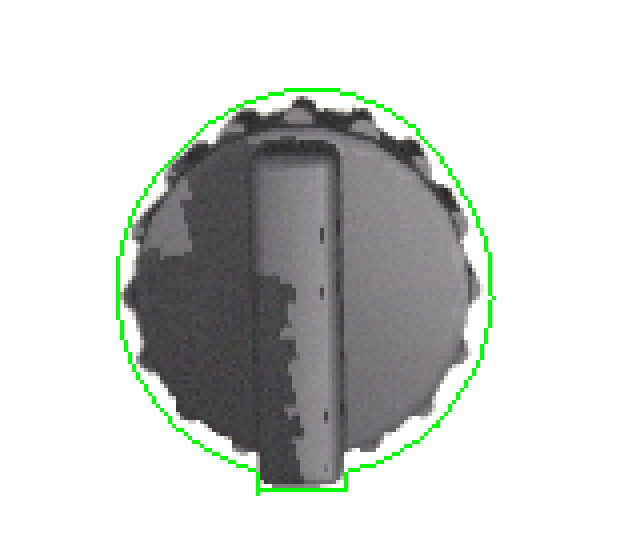

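The fit puts the cap at (380,319) with bar yaw -0.22. I descend and grip the bar.

Request:
carry_out([
  {"tx":14,"ty":1.5,"tz":-30,"rx":0,"ry":0,"rz":0},
  {"tx":13,"ty":1,"tz":-40,"rx":0,"ry":0,"rz":0},
  {"tx":0,"ty":0,"tz":-35,"rx":0,"ry":0,"rz":0},
  {"tx":0,"ty":0,"tz":-25,"rx":0,"ry":0,"rz":0},
  {"tx":0,"ty":0,"tz":-20,"rx":0,"ry":0,"rz":0},
  {"tx":0,"ty":0,"tz":-12,"rx":0,"ry":0,"rz":0},
  {"tx":0,"ty":0,"tz":-4,"rx":0,"ry":0,"rz":0},
  {"tx":0,"ty":0,"tz":0,"rx":0,"ry":0,"rz":0},
  {"tx":0,"ty":0,"tz":0,"rx":0,"ry":0,"rz":0},
])

```text
time: 30.45
tool_pos: [380.5, 319.8, 67.7]
tcp_rot: [-3.14, -0.001, -0.226]
contact_force: [0.1, -0.2, -0.2]
grip_width: 91.8
finger_force: 0.0
```

Request:
carry_out([
  {"tx":0,"ty":0,"tz":0,"rx":0,"ry":0,"rz":0},
  {"tx":0,"ty":0,"tz":0,"rx":0,"ry":0,"rz":0},
  {"tx":0,"ty":0,"tz":0,"rx":0,"ry":0,"rz":0},
  {"tx":0,"ty":0,"tz":0,"rx":0,"ry":0,"rz":0},
  {"tx":0,"ty":0,"tz":0,"rx":0,"ry":0,"rz":0},
  {"tx":0,"ty":0,"tz":0,"rx":0,"ry":0,"rz":0},
  {"tx":0,"ty":0,"tz":0,"rx":0,"ry":0,"rz":0},
  {"tx":0,"ty":0,"tz":0,"rx":0,"ry":0,"rz":0},
  {"tx":0,"ty":0,"tz":0,"rx":0,"ry":0,"rz":0},
  {"tx":0,"ty":0,"tz":0,"rx":0,"ry":0,"rz":0},
  {"tx":0,"ty":0,"tz":0,"rx":0,"ry":0,"rz":0},
  {"tx":0,"ty":0,"tz":0,"rx":0,"ry":0,"rz":0},
], gripper=1)

```text
time: 31.65
tool_pos: [379.8, 319.4, 66.7]
tcp_rot: [3.141, 0.0, -0.226]
contact_force: [0.8, 0.1, -0.3]
grip_width: 15.8
finger_force: 29.9
```

Request:
carry_out([
  {"tx":0,"ty":0,"tz":20,"rx":0,"ry":0,"rz":0},
  {"tx":0,"ty":0,"tz":45,"rx":0,"ry":0,"rz":0},
  {"tx":0,"ty":0,"tz":45,"rx":0,"ry":0,"rz":0},
  {"tx":0,"ty":0,"tz":45,"rx":0,"ry":0,"rz":0},
  {"tx":10,"ty":-20,"tz":38,"rx":0,"ry":0,"rz":0},
  {"tx":24,"ty":-36,"tz":0,"rx":0,"ry":0,"rz":0},
  {"tx":24,"ty":-36,"tz":0,"rx":0,"ry":0,"rz":0},
  {"tx":24,"ty":-36,"tz":0,"rx":0,"ry":0,"rz":0},
  {"tx":24,"ty":-36,"tz":0,"rx":0,"ry":0,"rz":0},
  {"tx":24,"ty":-36,"tz":0,"rx":0,"ry":0,"rz":0},
  {"tx":24,"ty":-36,"tz":0,"rx":0,"ry":0,"rz":0},
  {"tx":24,"ty":-36,"tz":0,"rx":0,"ry":0,"rz":0},
])

```text
time: 32.85
tool_pos: [558.4, 45.8, 259.4]
tcp_rot: [3.142, 0.001, -0.226]
contact_force: [1.5, 0.4, -1.4]
grip_width: 15.9
finger_force: 29.9
```

Request:
carry_out([
  {"tx":24,"ty":-36,"tz":0,"rx":0,"ry":0,"rz":0},
  {"tx":24,"ty":-36,"tz":0,"rx":0,"ry":0,"rz":0},
  {"tx":24,"ty":-36,"tz":0,"rx":0,"ry":0,"rz":0},
  {"tx":24,"ty":-36,"tz":0,"rx":0,"ry":0,"rz":0},
  {"tx":18,"ty":-18,"tz":0,"rx":0,"ry":0,"rz":0},
  {"tx":0,"ty":0,"tz":0,"rx":0,"ry":0,"rz":0},
  {"tx":0,"ty":0,"tz":0,"rx":0,"ry":0,"rz":0},
  {"tx":0,"ty":0,"tz":0,"rx":0,"ry":0,"rz":0},
  {"tx":0,"ty":0,"tz":0,"rx":0,"ry":0,"rz":0},
])

```text
time: 33.75
tool_pos: [671.4, -113.3, 260.2]
tcp_rot: [-3.142, -0.0, -0.225]
contact_force: [0.1, 0.1, -1.7]
grip_width: 15.8
finger_force: 29.9
```

Request:
carry_out([
  {"tx":0,"ty":-1,"tz":-30,"rx":0,"ry":0,"rz":0},
  {"tx":0,"ty":0,"tz":-35,"rx":0,"ry":0,"rz":0},
  {"tx":0,"ty":0,"tz":-25,"rx":0,"ry":0,"rz":0},
  {"tx":0,"ty":0,"tz":-20,"rx":0,"ry":0,"rz":0},
  {"tx":0,"ty":0,"tz":0,"rx":0,"ry":0,"rz":0},
  {"tx":0,"ty":0,"tz":0,"rx":0,"ry":0,"rz":0},
])

```text
time: 34.35
tool_pos: [672.0, -115.0, 150.7]
tcp_rot: [3.141, -0.001, -0.225]
contact_force: [1.4, -0.7, -1.0]
grip_width: 15.7
finger_force: 29.9
```

Request:
carry_out([
  {"tx":0,"ty":0,"tz":-5,"rx":0,"ry":0,"rz":0},
  {"tx":0,"ty":0,"tz":-5,"rx":0,"ry":0,"rz":0},
  {"tx":0,"ty":0,"tz":-5,"rx":0,"ry":0,"rz":0},
  {"tx":0,"ty":0,"tz":-5,"rx":0,"ry":0,"rz":0},
  {"tx":0,"ty":0,"tz":-5,"rx":0,"ry":0,"rz":0},
  {"tx":0,"ty":0,"tz":0,"rx":0,"ry":0,"rz":0},
  {"tx":0,"ty":0,"tz":0,"rx":0,"ry":0,"rz":0},
])

```text
time: 35.05
tool_pos: [671.8, -115.6, 124.6]
tcp_rot: [3.142, 0.0, -0.226]
contact_force: [0.8, -0.7, -1.0]
grip_width: 15.6
finger_force: 29.9
```

Request:
carry_out([
  {"tx":0,"ty":0,"tz":-3,"rx":0,"ry":0,"rz":0},
  {"tx":0,"ty":0,"tz":-3,"rx":0,"ry":0,"rz":0},
  {"tx":0,"ty":0,"tz":-2,"rx":0,"ry":0,"rz":0},
  {"tx":0,"ty":0,"tz":-1,"rx":0,"ry":0,"rz":0},
  {"tx":0,"ty":0,"tz":0,"rx":0,"ry":0,"rz":0},
])

```text
time: 35.55
tool_pos: [671.7, -115.5, 115.5]
tcp_rot: [3.142, 0.0, -0.226]
contact_force: [0.0, 0.2, -1.8]
grip_width: 16.3
finger_force: 29.9
```

Request:
carry_out([
  {"tx":0,"ty":0,"tz":-1,"rx":0,"ry":0,"rz":0},
  {"tx":0,"ty":0,"tz":-1,"rx":0,"ry":0,"rz":0},
  {"tx":0,"ty":0,"tz":0,"rx":0,"ry":0,"rz":0},
])

```text
time: 35.85
tool_pos: [672.0, -115.6, 114.1]
tcp_rot: [3.141, -0.001, -0.226]
contact_force: [0.4, 0.5, -0.4]
grip_width: 16.1
finger_force: 29.9
```

Request:
carry_out([
  {"tx":0,"ty":0,"tz":-1,"rx":0,"ry":0,"rz":0},
  {"tx":0,"ty":0,"tz":-1,"rx":0,"ry":0,"rz":0},
  {"tx":0,"ty":0,"tz":0,"rx":0,"ry":0,"rz":0},
])

```text
time: 36.15
tool_pos: [672.3, -115.6, 113.8]
tcp_rot: [3.141, -0.002, -0.226]
contact_force: [-1.8, 0.7, 8.1]
grip_width: 15.5
finger_force: 29.9
```

Request:
carry_out([
  {"tx":0,"ty":0,"tz":-1,"rx":0,"ry":0,"rz":0},
  {"tx":0,"ty":0,"tz":-1,"rx":0,"ry":0,"rz":0},
  {"tx":0,"ty":0,"tz":0,"rx":0,"ry":0,"rz":0},
])

```text
time: 36.45
tool_pos: [672.8, -115.8, 113.5]
tcp_rot: [3.141, -0.004, -0.226]
contact_force: [-4.5, 1.6, 15.9]
grip_width: 15.7
finger_force: 30.0
```

The cap rests on the thread at about 95 mm, as expected. I loosen the fingers astride the bar, raise them a little, and turn counter-clockwise.

Request:
carry_out([
  {"tx":0,"ty":1,"tz":4,"rx":0,"ry":0,"rz":0},
  {"tx":0,"ty":0,"tz":0,"rx":0,"ry":0,"rz":0},
  {"tx":0,"ty":0,"tz":4,"rx":0,"ry":0,"rz":0},
  {"tx":0,"ty":0,"tz":0,"rx":0,"ry":0,"rz":0},
  {"tx":0,"ty":0,"tz":0,"rx":0,"ry":0,"rz":0},
], gripper=0.78)

```text
time: 36.95
tool_pos: [671.8, -114.6, 117.5]
tcp_rot: [3.141, 0.0, -0.226]
contact_force: [-0.0, -0.9, 0.1]
grip_width: 20.2
finger_force: 0.0
```

Request:
carry_out([
  {"tx":0,"ty":0,"tz":0,"rx":0,"ry":0,"rz":0.1},
  {"tx":0,"ty":0,"tz":0,"rx":0,"ry":0,"rz":0.1},
  {"tx":0,"ty":0,"tz":0,"rx":0,"ry":0,"rz":0.1},
  {"tx":0,"ty":0,"tz":0,"rx":0,"ry":0,"rz":0.1},
  {"tx":0,"ty":0,"tz":0,"rx":0,"ry":0,"rz":0.1},
  {"tx":0,"ty":0,"tz":0,"rx":0,"ry":0,"rz":0},
])

```text
time: 37.55
tool_pos: [671.7, -114.6, 117.3]
tcp_rot: [-3.141, 0.001, 0.275]
contact_force: [-0.3, 0.4, -0.1]
grip_width: 19.8
finger_force: 0.0
```

```bash
python3 - <<'E'
from h import *
o=bot.get_obs();print(o['moment'],o['contact_force'],o['tcp_rot'])
m=bot.camera_model('wrist'); w=save('wrist','w9.png')[:,:,::-1]
g=np.clip(w[80:420,120:520].astype(float)*1.8,0,255).astype(np.uint8)
cv2.imwrite('pics/w9c.png',g)
E
```

```text
[ 0.02379361  0.04023425 -0.00567949] [-0.27678876  0.4065817  -0.0952146 ] [-3.14136281e+00  5.70457709e-04  2.74728781e-01]
```

View pics/w9c.png

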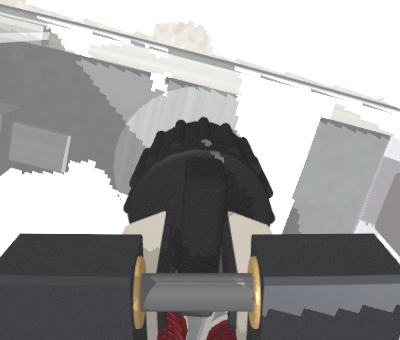

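The view shows the bar between the fingers and the cap rim's front edge near wrist row 200. The 14 pictures are used up, so from here I track the rim row and the forces numerically.

```bash
cat > cap.py <<'E'
from h import *
import sys
o=bot.get_obs(); m=bot.camera_model('wrist'); im=save('wrist',sys.argv[1]+'.png')
y=o['tcp_rot'][2]; g=im.max(2).astype(int)
r=[int(np.argmax((g[150:260,c]<40)&(g[151:261,c]<40)&(g[152:262,c]<40)))+150 for c in range(300,345,4)]
S=np.array([671.6,-114.3])
for rel in (101,98,95,92,89,86,84,81.5,79):
    z=30+rel-78; print(rel, proj('wrist',[*(S+36*np.array([np.cos(y),np.sin(y)])),z],m)[0].round(1), end=' ')
print('\nrows',r,'min',min(r)); print(o['tool_pos'].round(1),o['tcp_rot'].round(3),'F',o['contact_force'].round(1),'M',o['moment'].round(2),'w',round(o['grip_width'],1))
E
python3 cap.py w10
```

```text
101 [317.5 197.5] 98 [317.5 196.4] 95 [317.5 195.3] 92 [317.5 194.3] 89 [317.5 193.3] 86 [317.5 192.3] 84 [317.5 191.6] 81.5 [317.4 190.8] 79 [317.4 190.1] 
rows [200, 202, 203, 202, 202, 199, 198, 202, 203, 205, 206, 204] min 198
[ 671.7 -114.5  117.4] [-3.141  0.     0.272] F [-0.6  0.4 -0.8] M [ 0.01 -0.01  0.  ] w 20.1
```

Request:
carry_out([
  {"tx":0,"ty":0,"tz":0,"rx":0,"ry":0,"rz":0.1},
  {"tx":0,"ty":0,"tz":0,"rx":0,"ry":0,"rz":0.1},
  {"tx":0,"ty":0,"tz":0,"rx":0,"ry":0,"rz":0.1},
  {"tx":0,"ty":0,"tz":-4,"rx":0,"ry":0,"rz":0},
  {"tx":0,"ty":0,"tz":-3,"rx":0,"ry":0,"rz":0},
  {"tx":0,"ty":0,"tz":-2,"rx":0,"ry":0,"rz":0},
  {"tx":0,"ty":0,"tz":-2,"rx":0,"ry":0,"rz":0},
  {"tx":0,"ty":0,"tz":0,"rx":0,"ry":0,"rz":0},
  {"tx":0,"ty":0,"tz":0,"rx":0,"ry":0,"rz":0},
])

```text
time: 38.55
tool_pos: [673.9, -114.8, 111.2]
tcp_rot: [3.136, -0.005, 0.57]
contact_force: [-3.1, 2.6, 18.0]
grip_width: 20.4
finger_force: 13.1
```

Request:
carry_out([
  {"tx":0,"ty":0,"tz":6,"rx":0,"ry":0,"rz":0},
  {"tx":0,"ty":0,"tz":8,"rx":0,"ry":0,"rz":0},
  {"tx":0,"ty":0,"tz":0,"rx":0,"ry":0,"rz":0.1},
  {"tx":0,"ty":0,"tz":0,"rx":0,"ry":0,"rz":0.1},
  {"tx":0,"ty":0,"tz":0,"rx":0,"ry":0,"rz":0.1},
  {"tx":0,"ty":0,"tz":-5,"rx":0,"ry":0,"rz":0},
  {"tx":0,"ty":0,"tz":-4,"rx":0,"ry":0,"rz":0},
  {"tx":0,"ty":0,"tz":-2,"rx":0,"ry":0,"rz":0},
  {"tx":0,"ty":0,"tz":-2,"rx":0,"ry":0,"rz":0},
  {"tx":0,"ty":0,"tz":0,"rx":0,"ry":0,"rz":0},
])

```text
time: 39.55
tool_pos: [675.4, -116.3, 117.1]
tcp_rot: [3.128, -0.005, 0.87]
contact_force: [-5.2, -0.7, 35.3]
grip_width: 26.0
finger_force: 38.4
```

Request:
carry_out([
  {"tx":0,"ty":0,"tz":8,"rx":0,"ry":0,"rz":0},
  {"tx":0,"ty":0,"tz":9,"rx":0,"ry":0,"rz":0},
  {"tx":0,"ty":0,"tz":0,"rx":0,"ry":0,"rz":0},
  {"tx":0,"ty":0,"tz":0,"rx":0,"ry":0,"rz":0},
])

```text
time: 39.95
tool_pos: [669.5, -114.0, 120.6]
tcp_rot: [-3.134, 0.004, 0.872]
contact_force: [-0.2, 0.6, -22.6]
grip_width: 25.6
finger_force: 34.8
```

Request:
carry_out([
  {"tx":0,"ty":0,"tz":0,"rx":0,"ry":0,"rz":0.1},
  {"tx":0,"ty":0,"tz":0,"rx":0,"ry":0,"rz":0.1},
  {"tx":0,"ty":0,"tz":0,"rx":0,"ry":0,"rz":0.1},
  {"tx":0,"ty":0,"tz":0,"rx":0,"ry":0,"rz":0},
  {"tx":0,"ty":0,"tz":-4,"rx":0,"ry":0,"rz":0},
  {"tx":0,"ty":0,"tz":-4,"rx":0,"ry":0,"rz":0},
  {"tx":0,"ty":0,"tz":-2,"rx":0,"ry":0,"rz":0},
  {"tx":0,"ty":0,"tz":0,"rx":0,"ry":0,"rz":0},
])

```text
time: 40.75
tool_pos: [670.7, -115.2, 120.5]
tcp_rot: [3.141, 0.001, 1.168]
contact_force: [-15.6, 1.7, 15.9]
grip_width: 34.2
finger_force: 82.3
```

The finger force and the upward pull suggest the cap has already dropped and met its backward stop, so the fingers are wedged on the bar. I turn back to release the strain, then probe the height.

Request:
carry_out([
  {"tx":0,"ty":0,"tz":0,"rx":0,"ry":0,"rz":-0.13},
  {"tx":0,"ty":0,"tz":0,"rx":0,"ry":0,"rz":-0.13},
  {"tx":0,"ty":0,"tz":0,"rx":0,"ry":0,"rz":-0.13},
  {"tx":0,"ty":0,"tz":0,"rx":0,"ry":0,"rz":-0.13},
  {"tx":0,"ty":0,"tz":0,"rx":0,"ry":0,"rz":-0.13},
  {"tx":0,"ty":0,"tz":0,"rx":0,"ry":0,"rz":0},
  {"tx":0,"ty":0,"tz":0,"rx":0,"ry":0,"rz":0},
])

```text
time: 41.45
tool_pos: [673.7, -114.7, 117.6]
tcp_rot: [3.137, -0.004, 0.529]
contact_force: [0.7, -1.1, 1.2]
grip_width: 19.7
finger_force: 3.3
```

```bash
python3 cap.py w11
```

```text
101 [314.9 201.1] 98 [314.9 200. ] 95 [314.9 198.9] 92 [314.9 197.9] 89 [314.9 196.8] 86 [314.9 195.8] 84 [314.9 195.2] 81.5 [314.8 194.4] 79 [314.8 193.6] 
rows [203, 200, 201, 204, 204, 204, 202, 201, 203, 207, 210, 212] min 200
[ 673.7 -114.7  117.6] [ 3.137 -0.004  0.529] F [ 0.7 -1.1  1.2] M [-0.08 -0.2  -0.1 ] w 19.7
```

Request:
carry_out([
  {"tx":0,"ty":0,"tz":3,"rx":0,"ry":0,"rz":0},
  {"tx":0,"ty":0,"tz":0,"rx":0,"ry":0,"rz":0},
  {"tx":0,"ty":0,"tz":0,"rx":0,"ry":0,"rz":0},
  {"tx":0,"ty":0,"tz":0,"rx":0,"ry":0,"rz":0},
], gripper=0.68)

```text
time: 41.9
tool_pos: [671.6, -114.5, 117.4]
tcp_rot: [-3.141, 0.001, 0.524]
contact_force: [0.1, 0.1, -0.2]
grip_width: 29.3
finger_force: 0.0
```

Request:
carry_out([
  {"tx":0,"ty":0,"tz":-4,"rx":0,"ry":0,"rz":0},
  {"tx":0,"ty":0,"tz":-4,"rx":0,"ry":0,"rz":0},
  {"tx":0,"ty":0,"tz":-2,"rx":0,"ry":0,"rz":0},
  {"tx":0,"ty":0,"tz":0,"rx":0,"ry":0,"rz":0},
  {"tx":0,"ty":0,"tz":0,"rx":0,"ry":0,"rz":0},
])

```text
time: 42.4
tool_pos: [671.8, -114.5, 107.6]
tcp_rot: [-3.142, 0.0, 0.524]
contact_force: [-0.2, 0.5, 0.4]
grip_width: 29.2
finger_force: 0.0
```

Request:
carry_out([
  {"tx":0,"ty":0,"tz":-2,"rx":0,"ry":0,"rz":0},
  {"tx":0,"ty":0,"tz":-2,"rx":0,"ry":0,"rz":0},
  {"tx":0,"ty":0,"tz":-2,"rx":0,"ry":0,"rz":0},
  {"tx":0,"ty":0,"tz":0,"rx":0,"ry":0,"rz":0},
  {"tx":0,"ty":0,"tz":0,"rx":0,"ry":0,"rz":0},
])

```text
time: 42.9
tool_pos: [671.8, -114.5, 101.6]
tcp_rot: [-3.142, 0.0, 0.524]
contact_force: [0.2, 0.2, 0.7]
grip_width: 29.5
finger_force: 0.0
```

Request:
carry_out([
  {"tx":0,"ty":0,"tz":-2,"rx":0,"ry":0,"rz":0},
  {"tx":0,"ty":0,"tz":-1,"rx":0,"ry":0,"rz":0},
  {"tx":0,"ty":0,"tz":-1,"rx":0,"ry":0,"rz":0},
  {"tx":0,"ty":0,"tz":0,"rx":0,"ry":0,"rz":0},
  {"tx":0,"ty":0,"tz":0,"rx":0,"ry":0,"rz":0},
])

```text
time: 43.4
tool_pos: [671.9, -114.5, 98.2]
tcp_rot: [3.141, -0.0, 0.524]
contact_force: [-2.3, -0.0, 4.1]
grip_width: 29.3
finger_force: 1.9
```

The probe touches at 98.4 mm, so cap_grip is 84 mm above the foot and the cap has dropped. Now I turn it forward with the fingers loosely astride.

Request:
carry_out([
  {"tx":0,"ty":0,"tz":3,"rx":0,"ry":0,"rz":0},
  {"tx":0,"ty":0,"tz":1,"rx":0,"ry":0,"rz":0},
  {"tx":0,"ty":0,"tz":0,"rx":0,"ry":0,"rz":0},
  {"tx":0,"ty":0,"tz":0,"rx":0,"ry":0,"rz":0},
], gripper=0.78)

```text
time: 43.8
tool_pos: [671.9, -114.6, 101.8]
tcp_rot: [3.141, -0.0, 0.524]
contact_force: [0.0, -0.5, 0.9]
grip_width: 20.7
finger_force: 6.9
```

Request:
carry_out([
  {"tx":0,"ty":0,"tz":0,"rx":0,"ry":0,"rz":-0.1},
  {"tx":0,"ty":0,"tz":0,"rx":0,"ry":0,"rz":-0.1},
  {"tx":0,"ty":0,"tz":0,"rx":0,"ry":0,"rz":-0.1},
  {"tx":0,"ty":0,"tz":0,"rx":0,"ry":0,"rz":-0.1},
  {"tx":0,"ty":0,"tz":0,"rx":0,"ry":0,"rz":-0.1},
  {"tx":0,"ty":0,"tz":0,"rx":0,"ry":0,"rz":-0.1},
  {"tx":0,"ty":0,"tz":0,"rx":0,"ry":0,"rz":-0.1},
  {"tx":0,"ty":0,"tz":0,"rx":0,"ry":0,"rz":-0.1},
  {"tx":0,"ty":0,"tz":0,"rx":0,"ry":0,"rz":-0.1},
  {"tx":0,"ty":0,"tz":0,"rx":0,"ry":0,"rz":-0.1},
  {"tx":0,"ty":0,"tz":0,"rx":0,"ry":0,"rz":0},
])

```text
time: 44.9
tool_pos: [671.7, -114.5, 101.4]
tcp_rot: [3.141, 0.001, -0.477]
contact_force: [0.4, 0.2, -0.1]
grip_width: 20.2
finger_force: 0.1
```

```bash
python3 cap.py w12 | tail -1
```

```text
[ 671.7 -114.5  101.4] [ 3.141e+00  1.000e-03 -4.770e-01] F [ 0.4  0.2 -0.1] M [ 0.07 -0.   -0.  ] w 20.2
```

Request:
carry_out([
  {"tx":0,"ty":0,"tz":0,"rx":0,"ry":0,"rz":-0.1},
  {"tx":0,"ty":0,"tz":0,"rx":0,"ry":0,"rz":-0.1},
  {"tx":0,"ty":0,"tz":0,"rx":0,"ry":0,"rz":-0.1},
  {"tx":0,"ty":0,"tz":0,"rx":0,"ry":0,"rz":-0.1},
  {"tx":0,"ty":0,"tz":0,"rx":0,"ry":0,"rz":0},
])

```text
time: 45.45
tool_pos: [671.8, -114.5, 101.6]
tcp_rot: [3.141, 0.0, -0.875]
contact_force: [-0.3, 0.1, -0.1]
grip_width: 20.6
finger_force: 0.0
```

Request:
carry_out([
  {"tx":0,"ty":0,"tz":0,"rx":0,"ry":0,"rz":-0.1},
  {"tx":0,"ty":0,"tz":0,"rx":0,"ry":0,"rz":-0.1},
  {"tx":0,"ty":0,"tz":0,"rx":0,"ry":0,"rz":0},
])

```text
time: 45.75
tool_pos: [671.8, -114.5, 101.6]
tcp_rot: [3.141, 0.0, -1.073]
contact_force: [-0.8, -0.1, 0.2]
grip_width: 20.3
finger_force: 0.0
```

Request:
carry_out([
  {"tx":0,"ty":0,"tz":0,"rx":0,"ry":0,"rz":-0.1},
  {"tx":0,"ty":0,"tz":0,"rx":0,"ry":0,"rz":-0.1},
  {"tx":0,"ty":0,"tz":0,"rx":0,"ry":0,"rz":0},
])

```text
time: 46.05
tool_pos: [671.8, -114.5, 101.7]
tcp_rot: [3.141, 0.0, -1.272]
contact_force: [-0.0, -0.1, -0.2]
grip_width: 20.1
finger_force: 0.0
```

Request:
carry_out([
  {"tx":0,"ty":0,"tz":0,"rx":0,"ry":0,"rz":-0.1},
  {"tx":0,"ty":0,"tz":0,"rx":0,"ry":0,"rz":-0.1},
  {"tx":0,"ty":0,"tz":0,"rx":0,"ry":0,"rz":0},
])

```text
time: 46.35
tool_pos: [671.9, -114.5, 101.7]
tcp_rot: [3.142, 0.0, -1.471]
contact_force: [0.4, -0.1, -0.4]
grip_width: 20.2
finger_force: 0.0
```

Request:
carry_out([
  {"tx":0,"ty":0,"tz":-3,"rx":0,"ry":0,"rz":0},
  {"tx":0,"ty":0,"tz":-1,"rx":0,"ry":0,"rz":0},
  {"tx":0,"ty":0,"tz":0,"rx":0,"ry":0,"rz":0},
  {"tx":0,"ty":0,"tz":0,"rx":0,"ry":0,"rz":0},
])

```text
time: 46.75
tool_pos: [671.8, -114.5, 97.6]
tcp_rot: [3.141, 0.0, -1.475]
contact_force: [-0.3, 0.6, 0.1]
grip_width: 20.2
finger_force: 0.0
```

```bash
python3 cap.py w13 | tail -1; python3 -c "
from plant import bot;print(bot.get_obs()['joint_positions'])"
```

```text
[ 671.8 -114.5   97.6] [ 3.141  0.    -1.475] F [-0.3  0.6  0.1] M [ 0.15  0.01 -0.01] w 20.2
[-2.81212660e-01  7.38230544e-01  1.20523739e+00 -5.87200922e-05
  1.19830104e+00  2.76469581e+00]
```

Request:
carry_out([
  {"tx":0,"ty":0,"tz":0,"rx":0,"ry":0,"rz":-0.1},
  {"tx":0,"ty":0,"tz":0,"rx":0,"ry":0,"rz":-0.1},
  {"tx":0,"ty":0,"tz":0,"rx":0,"ry":0,"rz":0},
  {"tx":0,"ty":0,"tz":0,"rx":0,"ry":0,"rz":0},
])

```text
time: 47.2
tool_pos: [671.9, -114.6, 97.8]
tcp_rot: [-3.141, -0.0, -1.672]
contact_force: [1.2, -0.2, -0.4]
grip_width: 20.4
finger_force: 20.1
```

Request:
carry_out([
  {"tx":0,"ty":0,"tz":-1,"rx":0,"ry":0,"rz":0},
  {"tx":0,"ty":0,"tz":-1,"rx":0,"ry":0,"rz":0},
  {"tx":0,"ty":0,"tz":-1,"rx":0,"ry":0,"rz":0},
  {"tx":0,"ty":0,"tz":0,"rx":0,"ry":0,"rz":0},
  {"tx":0,"ty":0,"tz":0,"rx":0,"ry":0,"rz":0},
])

```text
time: 47.7
tool_pos: [672.7, -114.8, 97.3]
tcp_rot: [-3.138, -0.001, -1.674]
contact_force: [-2.3, -0.7, 10.6]
grip_width: 20.5
finger_force: 21.6
```

Request:
carry_out([
  {"tx":0,"ty":0,"tz":3,"rx":0,"ry":0,"rz":0},
  {"tx":0,"ty":0,"tz":0,"rx":0,"ry":0,"rz":0.1},
  {"tx":0,"ty":0,"tz":0,"rx":0,"ry":0,"rz":0.05},
  {"tx":0,"ty":0,"tz":-2,"rx":0,"ry":0,"rz":0},
  {"tx":0,"ty":0,"tz":0,"rx":0,"ry":0,"rz":0},
  {"tx":0,"ty":0,"tz":0,"rx":0,"ry":0,"rz":0},
], gripper=0.7)

```text
time: 48.3
tool_pos: [671.7, -114.5, 95.4]
tcp_rot: [3.141, 0.0, -1.527]
contact_force: [-0.6, -0.8, -0.0]
grip_width: 27.8
finger_force: 0.0
```

Request:
carry_out([
  {"tx":0,"ty":0,"tz":-1,"rx":0,"ry":0,"rz":0},
  {"tx":0,"ty":0,"tz":-1,"rx":0,"ry":0,"rz":0},
  {"tx":0,"ty":0,"tz":0,"rx":0,"ry":0,"rz":0},
  {"tx":0,"ty":0,"tz":0,"rx":0,"ry":0,"rz":0},
])

```text
time: 48.7
tool_pos: [671.8, -114.5, 93.7]
tcp_rot: [3.141, 0.0, -1.526]
contact_force: [-0.7, -0.6, -0.3]
grip_width: 27.9
finger_force: 0.0
```

Request:
carry_out([
  {"tx":0,"ty":0,"tz":-1,"rx":0,"ry":0,"rz":0},
  {"tx":0,"ty":0,"tz":-1,"rx":0,"ry":0,"rz":0},
  {"tx":0,"ty":0,"tz":0,"rx":0,"ry":0,"rz":0},
  {"tx":0,"ty":0,"tz":0,"rx":0,"ry":0,"rz":0},
])

```text
time: 49.1
tool_pos: [672.2, -114.6, 93.0]
tcp_rot: [-3.14, -0.001, -1.526]
contact_force: [-1.3, -0.5, 5.4]
grip_width: 27.7
finger_force: 3.0
```

Contact is at 93.2 mm, 5.2 mm lower than at the drop, so the cap is fully home. I raise and go back to the guard handle.

Request:
carry_out([
  {"tx":0,"ty":0,"tz":10,"rx":0,"ry":0,"rz":0},
  {"tx":0,"ty":0,"tz":30,"rx":0,"ry":0,"rz":0},
  {"tx":0,"ty":0,"tz":45,"rx":0,"ry":0,"rz":0},
  {"tx":0,"ty":0,"tz":45,"rx":0,"ry":0,"rz":0},
  {"tx":0,"ty":0,"tz":0,"rx":0,"ry":0,"rz":0.1},
  {"tx":-10,"ty":30,"tz":0,"rx":0,"ry":0,"rz":0.14},
  {"tx":-10,"ty":30,"tz":0,"rx":0,"ry":0,"rz":0.14},
  {"tx":-10,"ty":30,"tz":0,"rx":0,"ry":0,"rz":0.14},
  {"tx":-10,"ty":30,"tz":0,"rx":0,"ry":0,"rz":0.14},
  {"tx":-10,"ty":30,"tz":0,"rx":0,"ry":0,"rz":0.14},
  {"tx":-10,"ty":30,"tz":0,"rx":0,"ry":0,"rz":0.14},
  {"tx":-5,"ty":18,"tz":0,"rx":0,"ry":0,"rz":0.14},
], gripper=0)

```text
time: 50.3
tool_pos: [605.9, 85.7, 222.5]
tcp_rot: [-3.141, 0.0, -0.439]
contact_force: [-0.0, 0.0, -0.7]
grip_width: 91.9
finger_force: 0.0
```

Request:
carry_out([
  {"tx":0,"ty":0,"tz":0,"rx":0,"ry":0,"rz":0.14},
  {"tx":0,"ty":0,"tz":0,"rx":0,"ry":0,"rz":0.14},
  {"tx":0,"ty":0,"tz":0,"rx":0,"ry":0,"rz":0.14},
  {"tx":0,"ty":0,"tz":0,"rx":0,"ry":0,"rz":0.05},
  {"tx":0,"ty":0,"tz":0,"rx":0,"ry":0,"rz":0},
  {"tx":0,"ty":0,"tz":0,"rx":0,"ry":0,"rz":0},
])

```text
time: 50.9
tool_pos: [606.9, 83.4, 222.1]
tcp_rot: [3.141, -0.0, 0.022]
contact_force: [-0.1, -0.2, 0.5]
grip_width: 91.7
finger_force: 0.0
```

```bash
python3 - <<'E'
from h import *
m=bot.camera_model('wrist'); w=save('wrist','w14.png'); s=save('top','top14.png')
print(bot.get_obs()['tool_pos'],bot.get_obs()['tcp_rot'])
d=(w.max(2)<45).astype(np.uint8); d[290:]=0
k,l,st,c=cv2.connectedComponentsWithStats(d)
print('handle expected',proj('wrist',[[607,84,168],[562,84,168],[652,84,168]],m).round().tolist(),'dark blobs',[st[i].tolist() for i in range(1,k) if st[i,4]>300])
# spool tops in tray: white blobs
g=(s[:,:,:].min(2)>205).astype(np.uint8)
for X in ([557.6,-178.8,94],[556,-117,94],[554.4,-56,94]):
    u,v=proj('top',X)[0].astype(int); print((u,v),s[v-12:v+13,u-12:u+13].mean((0,1)).round(), int(g[v-12:v+13,u-12:u+13].sum()), s[v,u])
# cap bar top on spindle in top view
p=proj('top',[671.6,-114.3,125])[0]; u,v=p.astype(int); dd=(s[v-18:v+19,u-18:u+19].max(2)<60); print('cap',p,np.argwhere(dd).mean(0)[::-1]+[u-18,v-18],dd.sum())
E
```

```text
[606.86216525  83.44472045 221.93307785] [ 3.14150905e+00 -2.01888906e-04  2.27289974e-02]
handle expected [[317.0, 268.0], [315.0, 344.0], [319.0, 183.0]] dark blobs [[521, 95, 119, 98, 5589], [300, 176, 32, 114, 3418]]
(np.int64(407), np.int64(217)) [158. 155. 154.] 282 [55 53 54]
(np.int64(382), np.int64(218)) [162. 158. 155.] 252 [178 176 175]
(np.int64(357), np.int64(218)) [161. 155. 152.] 255 [49 47 48]
cap [383.72559883 168.55495059] [380.49185185 172.69333333] 675
```

The handle blob is centred at column 316 as expected, and all three spools are still in the tray. I grip and slide the guard shut.

Request:
carry_out([
  {"tx":0,"ty":0,"tz":-30,"rx":0,"ry":0,"rz":0},
  {"tx":0,"ty":0,"tz":-30,"rx":0,"ry":0,"rz":0},
  {"tx":0,"ty":0,"tz":-18,"rx":0,"ry":0,"rz":0},
  {"tx":0,"ty":0,"tz":0,"rx":0,"ry":0,"rz":0},
])

```text
time: 51.4
tool_pos: [605.1, 83.4, 140.9]
tcp_rot: [3.142, 0.006, 0.023]
contact_force: [-1.3, 0.6, -0.3]
grip_width: 91.5
finger_force: 0.0
```

Request:
carry_out([
  {"tx":0,"ty":0,"tz":0,"rx":0,"ry":0,"rz":0},
  {"tx":0,"ty":0,"tz":0,"rx":0,"ry":0,"rz":0},
  {"tx":0,"ty":0,"tz":0,"rx":0,"ry":0,"rz":0},
  {"tx":0,"ty":0,"tz":0,"rx":0,"ry":0,"rz":0},
  {"tx":0,"ty":0,"tz":0,"rx":0,"ry":0,"rz":0},
  {"tx":0,"ty":0,"tz":0,"rx":0,"ry":0,"rz":0},
  {"tx":0,"ty":0,"tz":0,"rx":0,"ry":0,"rz":0},
  {"tx":0,"ty":0,"tz":0,"rx":0,"ry":0,"rz":0},
  {"tx":0,"ty":0,"tz":0,"rx":0,"ry":0,"rz":0},
  {"tx":0,"ty":0,"tz":0,"rx":0,"ry":0,"rz":0},
  {"tx":0,"ty":0,"tz":0,"rx":0,"ry":0,"rz":0},
  {"tx":0,"ty":0,"tz":0,"rx":0,"ry":0,"rz":0},
], gripper=1)

```text
time: 52.6
tool_pos: [606.8, 83.5, 143.7]
tcp_rot: [3.142, 0.0, 0.024]
contact_force: [-0.0, 1.0, 0.0]
grip_width: 16.2
finger_force: 30.0
```

Request:
carry_out([
  {"tx":0,"ty":-5,"tz":0,"rx":0,"ry":0,"rz":0},
  {"tx":0.5,"ty":-20,"tz":0,"rx":0,"ry":0,"rz":0},
  {"tx":0.5,"ty":-20,"tz":0,"rx":0,"ry":0,"rz":0},
  {"tx":0.5,"ty":-20,"tz":0,"rx":0,"ry":0,"rz":0},
  {"tx":0.5,"ty":-20,"tz":0,"rx":0,"ry":0,"rz":0},
  {"tx":0.5,"ty":-20,"tz":0,"rx":0,"ry":0,"rz":0},
  {"tx":0.5,"ty":-20,"tz":0,"rx":0,"ry":0,"rz":0},
  {"tx":0.5,"ty":-20,"tz":0,"rx":0,"ry":0,"rz":0},
  {"tx":0.5,"ty":-20,"tz":0,"rx":0,"ry":0,"rz":0},
  {"tx":0.5,"ty":-15,"tz":0,"rx":0,"ry":0,"rz":0},
  {"tx":0,"ty":-10,"tz":0,"rx":0,"ry":0,"rz":0},
  {"tx":0,"ty":0,"tz":0,"rx":0,"ry":0,"rz":0},
])

```text
time: 53.8
tool_pos: [611.4, -108.5, 143.7]
tcp_rot: [3.14, -0.0, 0.023]
contact_force: [0.9, -3.6, -0.7]
grip_width: 15.5
finger_force: 30.0
```

Request:
carry_out([
  {"tx":0,"ty":-3,"tz":0,"rx":0,"ry":0,"rz":0},
  {"tx":0,"ty":-3,"tz":0,"rx":0,"ry":0,"rz":0},
  {"tx":0,"ty":0,"tz":0,"rx":0,"ry":0,"rz":0},
  {"tx":0,"ty":0,"tz":0,"rx":0,"ry":0,"rz":0},
])

```text
time: 54.2
tool_pos: [611.5, -112.2, 143.7]
tcp_rot: [3.141, -0.0, 0.024]
contact_force: [2.9, 0.8, -1.0]
grip_width: 16.0
finger_force: 30.0
```

Request:
carry_out([
  {"tx":0,"ty":-2,"tz":0,"rx":0,"ry":0,"rz":0},
  {"tx":0,"ty":-2,"tz":0,"rx":0,"ry":0,"rz":0},
  {"tx":0,"ty":0,"tz":0,"rx":0,"ry":0,"rz":0},
  {"tx":0,"ty":0,"tz":0,"rx":0,"ry":0,"rz":0},
])

```text
time: 54.6
tool_pos: [611.6, -116.2, 143.7]
tcp_rot: [-3.141, -0.001, 0.024]
contact_force: [3.8, 4.1, -1.6]
grip_width: 15.6
finger_force: 30.0
```

Request:
carry_out([
  {"tx":0,"ty":-2,"tz":0,"rx":0,"ry":0,"rz":0},
  {"tx":0,"ty":-1,"tz":0,"rx":0,"ry":0,"rz":0},
  {"tx":0,"ty":0,"tz":0,"rx":0,"ry":0,"rz":0},
  {"tx":0,"ty":0,"tz":0,"rx":0,"ry":0,"rz":0},
  {"tx":0,"ty":0,"tz":0,"rx":0,"ry":0,"rz":0},
])

```text
time: 55.1
tool_pos: [611.6, -116.2, 143.7]
tcp_rot: [-3.137, -0.0, 0.025]
contact_force: [3.5, 14.7, 0.0]
grip_width: 15.8
finger_force: 30.0
```

Request:
carry_out([
  {"tx":0,"ty":2,"tz":0,"rx":0,"ry":0,"rz":0},
  {"tx":0,"ty":0,"tz":0,"rx":0,"ry":0,"rz":0},
  {"tx":0,"ty":0,"tz":0,"rx":0,"ry":0,"rz":0},
  {"tx":0,"ty":0,"tz":0,"rx":0,"ry":0,"rz":0},
  {"tx":0,"ty":0,"tz":0,"rx":0,"ry":0,"rz":0},
  {"tx":0,"ty":0,"tz":0,"rx":0,"ry":0,"rz":0},
  {"tx":0,"ty":0,"tz":20,"rx":0,"ry":0,"rz":0},
  {"tx":0,"ty":0,"tz":45,"rx":0,"ry":0,"rz":0},
  {"tx":0,"ty":0,"tz":45,"rx":0,"ry":0,"rz":0},
  {"tx":0,"ty":0,"tz":0,"rx":0,"ry":0,"rz":0},
  {"tx":0,"ty":0,"tz":0,"rx":0,"ry":0,"rz":0},
], gripper=0)

```text
time: 56.2
tool_pos: [611.7, -117.8, 254.9]
tcp_rot: [3.141, -0.002, 0.024]
contact_force: [0.4, -0.0, -0.7]
grip_width: 91.0
finger_force: 0.0
```

```bash
python3 - <<'E'
from h import *
m=bot.camera_model('wrist'); w=save('wrist','w15.png')
o=bot.get_obs(); print(o['tool_pos'])
d=(w.max(2)<45).astype(np.uint8); d[290:]=0
k,l,st,c=cv2.connectedComponentsWithStats(d)
print('handle exp',proj('wrist',[[611,-116,168],[611,-111,168]],m).round().tolist(),[st[i].tolist()+c[i].round().tolist() for i in range(1,k) if st[i,4]>300])
hsv=cv2.cvtColor(w,cv2.COLOR_RGB2HSV)
# same scene point compared with first image: handle relative to interlock switch/base
E
```

```text
[ 610.99694806 -117.54053929  253.30503941]
handle exp [[314.0, 251.0], [306.0, 250.0]] [[300, 169, 27, 121, 2922, 313.0, 226.0]]
```

```bash
python3 -c "
from plant import bot;print(bot.close_job())"
```

```text
the job is handed in; nothing more can be done
None
```

The guard is shut against its hard stop, the cap is fully home on the spindle (by force probing), three spools stand one to a pocket, and the job is handed in at about 56 s; no verdict came back.

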